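# Thread a boiler kit onto its assembly bar

## Task

Put the model locomotive boiler together on the stand's bar: thread on the firebox first, then the barrel, then the smokebox, and finally fit the front cap over the end of the bar. All four must hang upright, with the firebox right up to the post and each part pushed up against the one before so that no gaps remain, and then be let go. Do not disturb the coach body, goods shed, buffer stop or pin vise.

Things in the scene. Friction and masses are not known exactly. Their poses are not given: they have to be found in the camera images.
- stand: Fixed dark steel stand holding a level square steel bar. Origin on the mat under the bar, z up. The bar runs along stand +y, axis 150 mm above the mat, from the post's face (y = -105 mm) to its free end (y = +121 mm). Post 34 x 30 mm (y -135 to -105), top 168 mm above the mat; base plate 100 x 70 x 16 mm centred at y = -135 mm. The mat's top is 3 mm above the table.
- rod_root (a point): Where the bar's axis meets the post's face (stand y = -105 mm), the shoulder the firebox is pushed against; 150 mm above the mat.
- rod_tip (a point): Centre of the bar's free end (stand y = +121 mm). Bar 15 mm square, faces level and upright, last 5 mm tapered. A released part drops about 3 mm and hangs on the bar.
- firebox: Firebox: bare aluminium casting, square block 59 wide (x), 60 long (y), 64 mm high, two 8 mm stubs on its flat roof, 220 g. Origin: centre of the flat underside, z up; bore along y, 36 mm up. Flat upright sides 59 mm apart across x, 27 to 49 mm up, to grip from above. Both ends alike: either may go on first.
- firebox_bore (a point): Middle of the firebox's bore: 21 mm square, right through along y. Home: stand y = -75 mm.
- barrel: Barrel: bare aluminium casting, round drum 56 mm diameter, 70 long (y), on a 44 mm wide saddle, low rounded dome on top to 77 mm height, 240 g. Origin: centre of the flat underside, z up; bore along y, 36 mm up. Flat upright sides 59 mm apart across x, 27 to 49 mm up, to grip from above. Both ends alike: either may go on first.
- barrel_bore (a point): Middle of the barrel's bore: 21 mm square, right through along y. Home: stand y = -10 mm.
- smokebox: Smokebox: bare aluminium casting, round drum 56 mm diameter, 60 long (y), on a 44 mm wide saddle, lipped chimney on top to 78 mm height, 220 g. Origin: centre of the flat underside, z up; bore along y, 36 mm up. Flat upright sides 59 mm apart across x, 27 to 49 mm up, to grip from above. Both ends alike: either may go on first.
- smokebox_bore (a point): Middle of the smokebox's bore: 21 mm square, right through along y. Home: stand y = +55 mm.
- front_cap: Front cap: bare aluminium casting, round drum 56 mm diameter, 48 long (y), plain top (64 mm high), 44 mm wide saddle, 180 g. Its +y end is a round door with a small handle; its -y end has the mouth of the blind socket. Origin: centre of the flat underside, z up. Flat upright sides 59 mm apart across x, 27 to 49 mm above the underside, to grip from above.
- front_cap_bore (a point): Point on the cap's socket axis, 36 mm above the underside, 24 mm from the mouth and half way along the cap. Socket 21 mm square, 40 mm deep, open at -y. Home: stand y = +109 mm.
- goods_shed: Bystander: grey resin model goods shed with pitched roof, 85 x 108 mm, 93 mm high, loose. Origin at the centre of its underside.
- buffer_stop: Bystander: brass rail buffer stop, 70 x 75 mm, 58 mm high, loose. Origin at the centre of its underside.
- coach_body: Bystander: maroon plastic coach body, 74 mm wide (x), 204 mm long (y), 80 mm high, loose. Origin at the centre of its underside.
- pin_vise: Bystander: chrome pin vise lying on its side along its x axis, 110 mm long, 14 mm thick, loose. Origin on the mat under its middle.
There are look-alikes about, which are no part of the job. Leave any purple look-alike of the barrel alone. What is shaped like the firebox but purple is not meant.

How it is judged:
By the outcome, as a careful person would: the job done as asked, in the order asked, and still so for the second after the job is handed in, with the robot touching nothing.
It also fails if it takes over 72 s, if anything falls off the work surface, if the arm or the gripper's body presses on something with over 40 N, if the wrist force passes 120 N, or if a joint passes its speed limit or range.

## Robot

A 6-joint arm with a two-finger parallel gripper is mounted at the origin on the work surface. World frame = base frame: x ahead of the robot, y to its left, z up, the work surface at z = 0. Lengths are in m, angles in rad, forces in N, time in s.
With the tool pointing down it reaches from about 0.3 to 0.775 m from the base axis. Payload 14.6 kg.
Tool frame: the origin (TCP) lies at the very end of the fingers, on their centre line; the grasp point (between the pads) lies 19 mm behind it; z points along the fingers, y is the line along which they close (so a half turn about z gives the same grasp; the last joint's range is limited). The gripper opens to 94 mm and grips with 3 to 60 N. Pads are 16 mm wide; open, the fingers measure 119 mm over their backs; the gripper's body (75 mm by 177 mm) begins 78 mm behind the grasp point.
Start: joints at [-1.192, 0.3, 1.521, -0, 1.321, -0.067], TCP at [0.237, -0.496, 0.168] pointing down, gripper open.
Joint ranges: [-3.03, 3.03], [-0.79, 2.21], [0.23, 2.52], [-1.04, 4.18], [0, 3.07], [-2.55, 2.55]. Speed limits (rad/s): [2.22, 2.22, 2.57, 3.14, 3.14, 3.14].

## Interface

Orientations are given as [roll, pitch, yaw] about the fixed x, y, z axes, in that order (R = Rz(yaw) Ry(pitch) Rx(roll)).
In Python, from station import ctrl gives the robot as it stands.
- The arm moves only by the tool move_arm, never from a script. Its argument "increments" is a list of rows, each a list of 7 numbers: the opening, from 0 (shut) to 1 (fully open), then the shift along the tool's x, y, z in units of 50 mm (1.0 is 50 mm), then the turn, a rotation vector about the tool's x, y, z in rad. In form: [[claw, tx, ty, tz, rx, ry, rz], ...]. A call has 1 to 20 rows; each row shifts and turns the commanded pose from where the row before left it, along the tool's axes as they then stand; what a row does not reach is not made up. A row lasts 1/10 s, in which the tool goes at most 50 mm and 8.59 degrees, less where a joint would pass 70% of its speed; a pose out of reach is approached as far as the arm can. A call is refused whole if a number of a shift passes 1 or a number of a turn 0.15, either way. A call with a gripper value outside its range is refused whole. The fingers move at their own pace and stop on an object; "force" is the grip in N (left out, the last holds). Time passes only in rows, so rows that do not move let the fingers close. It gives the time, the measured TCP pose, the force, the opening and the grip force at its end, in the units of the state.
- ctrl.get_obs(): the state, without advancing time (a new reading comes with each control period).
- ctrl.camera(name): name is "scene" or "side" or "wrist"; returns a dict with "color" (420x560x3 uint8, blue, green, red), "K" (3x3 intrinsics, pixels), "pose" (4x4, takes a point from camera to world coordinates); the wrist camera has in their place "tool_from_camera" (4x4, takes a point from camera to tool coordinates, whose origin is the TCP and whose axes are the flange's). Camera axes: x right, y down, z forward; pixel columns grow to the right and rows downward; lengths in m; the calibration is good to about 2 mm. A picture is of the moment at which its call begins: read the wrist's pose just before it. There is no depth.
- ctrl.hand_in(): hands the job in; it is judged then, once.
Trained networks look in a picture, given as the dict that the camera call returned (one of the last four; its "shot" number tells which), for a name from the list of things; names that differ only in an ending like _2 or _b are one class to them, and where a whole thing is asked for, a point or a joint stands for the part that bears it (a point fixed in the world has none). Each returns a list of dicts, best first, with "conf" (0 to 1); they miss things now and then, are a little off and sometimes report something else, mostly with a low value. They report only what shows in the picture. A call takes as long as a camera call. They do not tell look-alikes from the thing itself.
- ctrl.cut_out(name, picture): "mask" (420x560 bool, what is visible of it) and "centre" ([row, column] in pixels, amid what is visible of it).
The state is a dict: "time_s": time; "qpos": joint angles; "joint_vel": joint speeds; "tau": joint torques, N m; "ee_pos": TCP position; "eef_rot": TCP orientation; "force": force on the tool from outside, world axes, zero at the start; "moment": the same for the moment, N m; "grip_width": finger opening in m; "grip_force": force on a finger pad.
Only numpy, scipy, OpenCV 4.12 (cv2) and the standard library are available. Lean on these libraries where they do the work, as an engineer would, in place of code of your own. Each camera call takes 0.05 s, during which the arm holds its last target. There are 200 camera calls.

## Working session

There is one attempt and no reset: what is moved stays moved. The work goes in short steps, Python scripts to look and compute and a tool call to move; the robot and the scene stay as the last step left them, time stands still between calls to the robot, and variables do not carry over. Pictures are saved under pics/ and viewed, at most 10 in all, crops included, and the job is handed in when it is done.

Besides the shell and the picture viewer there is one more tool, called after "Request:" by a JSON object that holds its "api" and its "payload". move_arm: Moves the arm, as the interface text tells. Its arguments: {"type":"object","properties":{"increments":{"type":"array","items":{"type":"array","items":{"type":"number"}}},"force":{"type":"number"}},"required":["increments"]}

```bash
ls; mkdir -p pics
python3 - <<'E'
from station import ctrl
import cv2,numpy as np,pickle
o=ctrl.get_obs();print(o)
for n in["scene","side"]:
    p=ctrl.camera(n);cv2.imwrite(f"pics/{n}0.png",p["color"]);print(n,p["K"].tolist(),p["pose"].round(4).tolist(),p["shot"])
    pickle.dump(p,open(f"{n}0.pkl","wb"))
    for t in["stand","firebox","barrel","smokebox","front_cap","coach_body","goods_shed","buffer_stop","pin_vise"]:
        print(t,[(round(r["conf"],2),np.round(r["centre"]).tolist(),int(r["mask"].sum())) for r in ctrl.cut_out(t,p)])
p=ctrl.camera("wrist");print(p["tool_from_camera"].round(4).tolist(),p["K"].tolist());cv2.imwrite("pics/wrist0.png",p["color"])
a=cv2.imread("pics/scene0.png");b=cv2.imread("pics/side0.png")
E
```

```text
pics
{'time_s': 0.0, 'qpos': array([-1.19161672e+00,  3.00493701e-01,  1.52161036e+00, -4.06231759e-05,
        1.32066898e+00, -6.66007803e-02]), 'joint_vel': array([ 8.34049616e-05,  1.23729294e-03, -5.77056916e-05, -1.48093237e-03,
       -6.61455421e-04,  1.42007876e-03]), 'tau': array([-2.00773713e-03, -5.31815743e+01, -3.52735770e+01,  7.07548088e-02,
        2.44024774e-02, -9.68717723e-05]), 'ee_pos': array([ 0.23700931, -0.49596685,  0.16746157]), 'eef_rot': array([-3.14041226e+00, -3.92967434e-05,  4.45790440e-01]), 'force': array([-0.11297779, -0.10131001,  0.17992671]), 'moment': array([-0.02622622, -0.00979065, -0.0052383 ]), 'grip_force': 0.0, 'grip_width': 0.09378796392195216}
scene [[458.3916015632449, 0.0, 279.6545241494967], [0.0, 458.3916015632449, 207.28881503397344], [0.0, 0.0, 1.0]] [[-0.8495, 0.3195, -0.4198, 0.9493], [0.5274, 0.5375, -0.658, 0.6975], [0.0154, -0.7804, -0.6251, 0.7956], [0.0, 0.0, 0.0, 1.0]] 1
stand [(0.6, [214.0, 214.0], 1469)]
firebox [(0.92, [206.0, 280.0], 872), (0.66, [158.0, 307.0], 663), (0.6, [349.0, 329.0], 1324)]
barrel [(0.91, [264.0
[... 634 characters left out ...]
 0.0, 0.0, 1.0]] 2
stand [(0.64, [189.0, 276.0], 1725)]
firebox [(0.91, [223.0, 324.0], 800)]
barrel [(0.87, [362.0, 353.0], 1204), (0.46, [163.0, 308.0], 447)]
smokebox [(0.89, [324.0, 195.0], 932)]
front_cap [(0.85, [160.0, 307.0], 456)]
coach_body [(0.65, [214.0, 186.0], 2538), (0.23, [193.0, 275.0], 1836)]
goods_shed [(0.72, [319.0, 262.0], 2466)]
buffer_stop [(0.77, [188.0, 342.0], 372)]
pin_vise [(0.55, [317.0, 143.0], 170), (0.25, [191.0, 274.0], 1791)]
[[0.0001, -0.9719, -0.2352, 0.0678], [1.0, 0.0004, -0.0011, 0.0002], [0.0012, -0.2352, 0.9719, -0.2174], [0.0, 0.0, 0.0, 1.0]] [[350.59468695160683, 0.0, 278.7104222814114], [0.0, 350.59468695160683, 209.923550013756], [0.0, 0.0, 1.0]]
```

View pics/scene0.png

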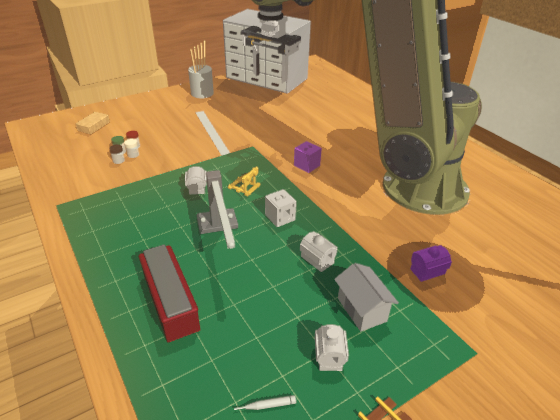

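View pics/side0.png

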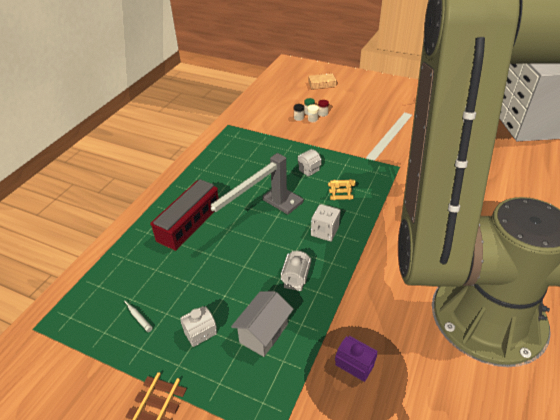

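The scene shows the stand's post at about (215,185) with the bar's free end at (230,243). Candidates:
- **Firebox:** aluminium at (280,207), purple at (307,157). I take the aluminium one.
- **Barrel:** aluminium with a dome at (318,250), purple at (431,262). I take the aluminium one.
- **Smokebox:** (331,347), with its chimney.
- **Front cap:** (196,180), with a plain top.

Next I fit the poses by matching silhouettes in both views.

```bash
cat > fit.py <<'E'
import numpy as np,cv2
from scipy.optimize import minimize
def box(x0,x1,y0,y1,z0,z1): return np.array([[x,y,z] for x in(x0,x1) for y in(y0,y1) for z in(z0,z1)])/1e3
def drum(L,r=28,zc=36,y0=None):
    a=np.linspace(0,2*np.pi,24,endpoint=False)
    return np.array([[r*np.cos(t),y,zc+r*np.sin(t)] for t in a for y in(-L/2,L/2)])/1e3
def vcyl(r,z0,z1,y=0):
    a=np.linspace(0,2*np.pi,16,endpoint=False)
    return np.array([[r*np.cos(t),y+r*np.sin(t),z] for t in a for z in(z0,z1)])/1e3
def body(L): return [drum(L),box(-22,22,-L/2,L/2,0,20),box(-29.5,29.5,-L/2,L/2,27,49)]
M={"firebox":[box(-29.5,29.5,-30,30,0,64)],
 "barrel":body(70)+[vcyl(13,60,73),vcyl(7,60,77)],"smokebox":body(60)+[vcyl(9,60,78)],"front_cap":body(48),
 "stand":[box(-7.5,7.5,-105,121,142.5,157.5),box(-17,17,-135,-105,0,168),box(-50,50,-170,-100,0,16)],
 "goods_shed":[box(-42,42,-54,54,0,55),box(-1,1,-54,54,0,93)],"coach_body":[box(-37,37,-102,102,0,80)],"buffer_stop":[box(-35,35,-37,37,0,58)]}
def proj(P,K,pose):
    c=(P-pose[:3,3])@pose[:3,:3]; return c[:,:2]/c[:,2:]*[K[0,0],K[1,1]]+[K[0,2],K[1,2]]
def world(P,q,z=.003):
    c,s=np.cos(q[2]),np.sin(q[2]);return P@np.array([[c,s,0],[-s,c,0],[0,0,1]])+[q[0],q[1],z]
def render(name,q,K,pose,z=.003):
    m=np.zeros((420*4,560*4),np.uint8)
    for P in M[name]:
        h=cv2.convexHull(((proj(world(P,q,z),K,pose)+.5)*4-.5).round().astype(np.int32));cv2.fillConvexPoly(m,h,255)
    return cv2.resize(m,(560,420),interpolation=cv2.INTER_AREA)/255.
def ray(px,K,pose,z):
    d=pose[:3,:3]@[(px[0]-K[0,2])/K[0,0],(px[1]-K[1,2])/K[1,1],1];return pose[:3,3]+d*(z-pose[2,3])/d[2]
def fit(name,views,x0,yaws,z=.003):
    # views: (mask,K,pose)
    def cost(p):
        q=[p[0],p[1],p[2]/10.];t=0
        for m,K,pose in views:
            r=render(name,q,K,pose,z);t+=1-np.minimum(r,m).sum()/np.maximum(r,m).sum()
        return t/len(views)
    out=[]
    for y in yaws:
        s=np.array([[0,0,0],[.01,0,0],[0,.01,0],[0,0,2]])+[x0[0],x0[1],y*10]
        r=minimize(cost,s[0],method="Nelder-Mead",options=dict(initial_simplex=s,xatol=1e-4,fatol=1e-4,maxiter=150))
        out.append((r.fun,r.x[0],r.x[1],r.x[2]/10))
    return sorted(out)
E
python3 - <<'E'
from station import ctrl
from fit import *
V=[ctrl.camera("scene"),ctrl.camera("side")]
hint={"stand":None,"firebox":[(206,280),(223,324)],"barrel":[(251,314),None],"smokebox":[(349,330),(324,195)],"front_cap":[(178,195),(160,307)]}
for n,h in hint.items():
    vs=[];xs=[]
    for i,p in enumerate(V):
        c=ctrl.cut_out(n,p)
        if h and h[i]: c=[r for r in c if np.hypot(*(np.array(r["centre"])-h[i]))<12]
        elif h: 
            q=proj(xs[0][None],p["K"],p["pose"])[0][::-1]; c=[r for r in c if np.hypot(*(np.array(r["centre"])-q))<25]
        if c: vs.append((c[0]["mask"].astype(float),p["K"],p["pose"])); xs.append(ray(c[0]["centre"][::-1],p["K"],p["pose"],.04 if n!="stand" else .1))
    f=fit(n,vs,np.mean(xs,0)[:2],np.arange(0,6.2,.785) if n=="stand" else np.arange(0,3.1,.785))
    print(n,len(vs),np.round(xs,3).tolist(),[np.round(r,4).tolist() for r in f[:3]])
E
```

```text
stand 2 [[0.624, -0.083, 0.1], [0.587, -0.097, 0.1]] [[0.0879, 0.6352, -0.0333, 5.9882], [0.0886, 0.6352, -0.0344, -0.2953], [0.5097, 0.5363, -0.0453, 0.5336]]
firebox 2 [[0.434, -0.092, 0.04], [0.432, -0.08, 0.04]] [[0.0651, 0.4404, -0.0977, 0.0074], [0.0652, 0.4407, -0.0978, -0.0129], [0.0653, 0.4405, -0.0979, 1.5754]]Traceback (most recent call last):
  File "<stdin>", line 11, in <module>
IndexError: list index out of range
```

Run:
```python
import cv2,numpy as np
a=cv2.imread("pics/scene0.png");b=cv2.imread("pics/side0.png")
f=lambda im,x,y,w=90,h=70:cv2.resize(im[y-h//2:y+h//2,x-w//2:x+w//2],(360,280),interpolation=cv2.INTER_CUBIC)
cv2.imwrite("pics/crop1.png",np.vstack([np.hstack([f(a,196,180),f(b,309,162)]),np.hstack([f(a,298,190,120,93),f(a,318,250)])]))
```

```text
(no output)
```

View pics/crop1.png

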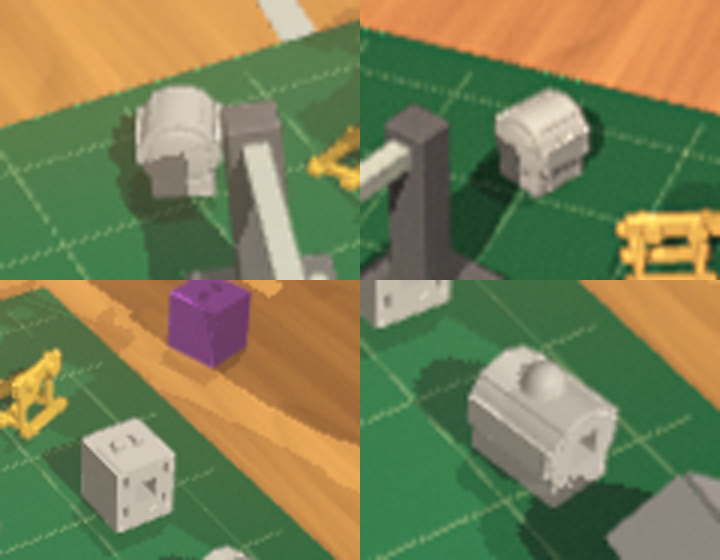

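The crop confirms the choices: the firebox and barrel meant are bare aluminium, with bores facing world +y, and the firebox-shaped block behind is purple. Which end of the cap is the door is still unclear, so I'll check that with the wrist camera.

Run:
```python
from station import ctrl
from fit import *
V=[ctrl.camera("scene"),ctrl.camera("side")]
hint={"barrel":[(251,314),(270,296)],"smokebox":[(349,330),(324,195)],"front_cap":[(178,195),(160,307)]}
for n,h in hint.items():
    vs=[];xs=[]
    for i,p in enumerate(V):
        c=[r for r in ctrl.cut_out(n,p) if np.hypot(*(np.array(r["centre"])-h[i]))<12]
        if c: vs.append((c[0]["mask"].astype(float),p["K"],p["pose"])); xs.append(ray(c[0]["centre"][::-1],p["K"],p["pose"],.04))
    f=fit(n,vs,np.mean(xs,0)[:2],np.arange(0,3.1,.785))
    print(n,len(vs),[np.round(r,4).tolist() for r in f[:3]])
c=ctrl.cut_out("stand",V[0])
for p in V:
  print(proj(world(np.array([[0,.121,.15],[0,-.105,.15]]),[.6352,-.0333,-.2951]),p["K"],p["pose"]))
```

```text
barrel 2 [[0.0633, 0.4478, 0.0827, 3.3112], [0.0638, 0.4483, 0.0824, 0.1865], [0.064, 0.448, 0.0829, 0.1756]]
smokebox 2 [[0.058, 0.5821, 0.3134, -0.6031], [0.0589, 0.5822, 0.3137, 2.5466], [0.0591, 0.5821, 0.3134, 2.5536]]
front_cap 2 [[0.0667, 0.5796, -0.3287, 2.7363], [0.0667, 0.5796, -0.3289, -0.3963], [0.1193, 0.5802, -0.3288, 0.9921]]
[[231.35029615 247.88231269]
 [214.45792144 184.04384507]]
[[211.26236631 209.21255433]
 [273.9336435  164.97600028]]
```

```bash
cat > h.py <<'E'
from station import ctrl
from fit import *
from scipy.spatial.transform import Rotation as R
def plan(wps,claw):
    """wps: list of (x,y,z,yaw,nrows) tool-down; prints rows from the measured pose"""
    o=ctrl.get_obs();p=np.array(o["ee_pos"]);A=R.from_euler("xyz",o["eef_rot"]);rows=[]
    for x,y,z,yaw,n in wps:
        t=np.array([x,y,z]);B=R.from_euler("xyz",[np.pi,0,yaw])
        for k in range(n,0,-1):
            d=np.round(A.inv().apply((t-p)/k)/.05,3 if k==1 else 2)
            w=np.round((A.inv()*B).as_rotvec()/k,3)
            rows.append([claw,*d.tolist(),*w.tolist()]);p=p+A.apply(d*.05);A=A*R.from_rotvec(w)
    print(len(rows),str(rows).replace(" ","").replace("-0.0,","0,").replace("0.0,","0,"))
def wrist():
    o=ctrl.get_obs();p=ctrl.camera("wrist");T=np.eye(4);T[:3,:3]=R.from_euler("xyz",o["eef_rot"]).as_matrix();T[:3,3]=o["ee_pos"]
    p["pose"]=T@p["tool_from_camera"];return p
def wfit(name,x0,yaw,z=.003,save=None):
    p=wrist()
    if save: cv2.imwrite(save,p["color"])
    c=ctrl.cut_out(name,p);q0=proj(np.array([[x0[0],x0[1],z+.04]]),p["K"],p["pose"])[0]
    print([(round(r["conf"],2),np.round(r["centre"]).tolist()) for r in c],q0[::-1].round())
    c=min(c,key=lambda r:np.hypot(*(np.array(r["centre"])-q0[::-1])))
    f=fit(name,[(c["mask"].astype(float),p["K"],p["pose"])],x0,[yaw,yaw+.2],z);print(name,[np.round(r,4).tolist() for r in f])
    return f[0]
def st():
    o=ctrl.get_obs();print({k:np.round(o[k],4).tolist() for k in("time_s","qpos","ee_pos","eef_rot","force","grip_width","grip_force")})
E
python3 -c "
from h import *
plan([(.42,-.0977,.19,1.571,13)],1)"
```

```text
13 [[1,0.52,-0.43,-0.03,0,0,-0.087],[1,0.55,-0.39,-0.03,0,0,-0.087],[1,0.59,-0.34,-0.03,0,0,-0.086],[1,0.61,-0.28,-0.03,0,0,-0.087],[1,0.63,-0.23,-0.04,0,0,-0.086],[1,0.65,-0.17,-0.03,0,0,-0.087],[1,0.66,-0.12,-0.04,0,0,-0.086],[1,0.67,-0.06,-0.03,0,0,-0.087],[1,0.68,0,-0.04,0,0,-0.086],[1,0.67,0.06,-0.03,0,0,-0.087],[1,0.67,0.11,-0.04,0,0,-0.086],[1,0.65,0.17,-0.03,0,0,-0.087],[1,0.638,0.234,-0.039,0,0,-0.086]]
```

Request:
{"api": "move_arm", "payload": {"increments": [[1, 0.52, -0.43, -0.03, 0, 0, -0.087], [1, 0.55, -0.39, -0.03, 0, 0, -0.087], [1, 0.59, -0.34, -0.03, 0, 0, -0.086], [1, 0.61, -0.28, -0.03, 0, 0, -0.087], [1, 0.63, -0.23, -0.04, 0, 0, -0.086], [1, 0.65, -0.17, -0.03, 0, 0, -0.087], [1, 0.66, -0.12, -0.04, 0, 0, -0.086], [1, 0.67, -0.06, -0.03, 0, 0, -0.087], [1, 0.68, 0, -0.04, 0, 0, -0.086], [1, 0.67, 0.06, -0.03, 0, 0, -0.087], [1, 0.67, 0.11, -0.04, 0, 0, -0.086], [1, 0.65, 0.17, -0.03, 0, 0, -0.087], [1, 0.638, 0.234, -0.039, 0, 0, -0.086], [1, 0, 0, 0, 0, 0, 0], [1, 0, 0, 0, 0, 0, 0]]}}

```text
time_s: 3.4
ee_pos: [0.42, -0.0975, 0.19]
eef_rot: [-3.141, 0.0, 1.571]
force: [0.3, 0.1, -0.7]
grip_width: 0.0936
grip_force: 0.0
```

Run:
```python
from h import *
st()
f=wfit("firebox",[.44,-.098],0,save="pics/w1.png")
# also is the cap / stand in view?
p=wrist()
for n in["stand","front_cap","barrel","goods_shed"]: print(n,[(round(r["conf"],2),np.round(r["centre"]).tolist(),int(r["mask"].sum())) for r in ctrl.cut_out(n,p)])
plan([(f[1],f[2],.10,f[3]+1.5708,3),(f[1],f[2],.022,f[3]+1.5708,3)],1)
```

```text
{'time_s': 3.4, 'qpos': [-0.3129, 0.0121, 1.8017, -0.0002, 1.3279, -0.3134], 'ee_pos': [0.42, -0.0975, 0.19], 'eef_rot': [-3.1415, 0.0001, 1.5714], 'force': [0.3221, 0.1263, -0.6733], 'grip_width': 0.0936, 'grip_force': 0.0}
[(0.56, [360.0, 141.0])] [192. 298.]
firebox [[1.0, 0.44, -0.098, 0.0], [1.0, 0.44, -0.098, 0.2]]
stand [(0.77, [240.0, 470.0], 9031)]
front_cap [(0.89, [372.0, 406.0], 1919)]
barrel [(0.83, [21.0, 308.0], 3033)]
goods_shed []
6 [[1,0,0.13,0.6,0,0,-0.0],[1,0,0.14,0.6,0,0,-0.001],[1,0.005,0.133,0.6,0,0,-0.0],[1,0,0,0.52,0,0,-0.0],[1,0,0,0.52,0,0,-0.0],[1,0,0,0.52,0,0,-0.0]]
```

View pics/w1.png

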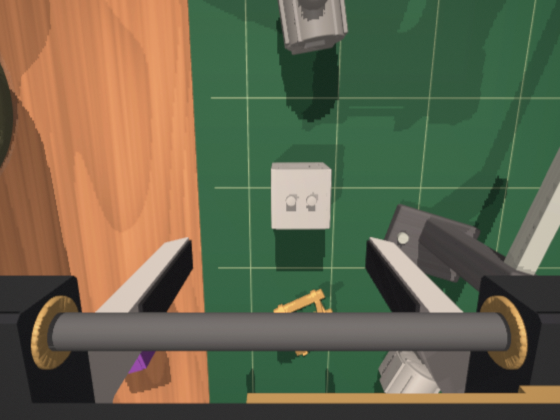

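The firebox is at (301,196) with its roof stubs. The network missed it and reported the purple one at (141,360). The barrel is at (312,20), the buffer stop at (302,310) and the cap at (406,372). I'll segment the firebox by colour and refine its pose.

```bash
cat >> h.py <<'E'
def gfit(name,x0,yaw,z=.003,save=None,box=60):
    """fit on low-saturation pixels joined to the predicted centre"""
    p=wrist()
    if save: cv2.imwrite(save,p["color"])
    q0=proj(np.array([[x0[0],x0[1],z+.05]]),p["K"],p["pose"])[0].astype(int)
    hsv=cv2.cvtColor(p["color"],cv2.COLOR_BGR2HSV);m=((hsv[...,1]<60)&(hsv[...,2]>45)).astype(np.uint8)
    m=cv2.morphologyEx(m,cv2.MORPH_OPEN,np.ones((3,3)));m=cv2.morphologyEx(m,cv2.MORPH_CLOSE,np.ones((7,7)))
    n,l,s,_=cv2.connectedComponentsWithStats(m);k=l[q0[1],q0[0]];print("comp",k,s[k],q0)
    f=fit(name,[((l==k).astype(float),p["K"],p["pose"])],x0,[yaw,yaw+.2],z);print(name,[np.round(r,4).tolist() for r in f]);return f[0]
E
sed -i 's/box(-29.5,29.5,-30,30,0,64)\]/box(-29.5,29.5,-30,30,0,64),vcyl(4,60,72,10),vcyl(4,60,72,-10)]/' fit.py
python3 - <<'E'
from h import *
f=gfit("firebox",[.44,-.098],0)
plan([(f[1],f[2],.10,f[3]+1.5708,3),(f[1],f[2],.022,f[3]+1.5708,3)],1)
E
```

```text
comp 3 [ 271  161   62   68 4080] [298 192]
firebox [[0.0328, 0.4415, -0.1005, 0.0009], [0.0328, 0.4416, -0.1006, 0.002]]
6 [[1,-0.02,0.14,0.6,0,0,-0.001],[1,-0.01,0.15,0.6,0,0,-0.0],[1,-0.018,0.143,0.6,0,0,-0.001],[1,0,0,0.52,0,0,0.0],[1,0,0,0.52,0,0,0.0],[1,0,0,0.52,0,0,0.0]]
```

Request:
{"api": "move_arm", "payload": {"increments": [[1, -0.016, 0.144, 0.6, 0, 0, 0], [1, -0.016, 0.144, 0.6, 0, 0, 0], [1, -0.016, 0.144, 0.6, 0, 0, 0], [1, 0, 0, 0.52, 0, 0, 0], [1, 0, 0, 0.52, 0, 0, 0], [1, 0, 0, 0.52, 0, 0, 0], [1, 0, 0, 0, 0, 0, 0], [0, 0, 0, 0, 0, 0, 0], [0, 0, 0, 0, 0, 0, 0], [0, 0, 0, 0, 0, 0, 0], [0, 0, 0, 0, 0, 0, 0], [0, 0, 0, 0, 0, 0, 0], [0, 0, 0, 0, 0, 0, 0]], "force": 40}}

```text
time_s: 5.1
ee_pos: [0.4419, -0.1002, 0.0225]
eef_rot: [3.141, 0.0, 1.571]
force: [-2.9, 0.2, 7.2]
grip_width: 0.0583
grip_force: 40.0
```

```bash
python3 -c "
from h import *
plan([(.4419,-.1002,.14,1.571,3),(.65,.015,.26,1.276,7)],0)"
```

```text
10 [[0,0,0,-0.78,0,0,-0.0],[0,0,0,-0.79,0,0,-0.0],[0,-0.001,0.002,-0.78,0.001,0,-0.0],[0,0.33,0.59,-0.34,0,0,0.042],[0,0.35,0.58,-0.34,0,0,0.042],[0,0.38,0.57,-0.34,0,0,0.042],[0,0.4,0.55,-0.35,0,0,0.042],[0,0.42,0.53,-0.34,0,0,0.042],[0,0.45,0.51,-0.35,0,0,0.042],[0,0.468,0.495,-0.342,0,0,0.043]]
```

Request:
{"api": "move_arm", "payload": {"increments": [[0, 0, 0, -0.5, 0, 0, 0], [0, 0, 0, -0.9, 0, 0, 0], [0, 0, 0, -0.95, 0, 0, 0], [0, 0.33, 0.59, -0.34, 0, 0, 0.042], [0, 0.35, 0.58, -0.34, 0, 0, 0.042], [0, 0.38, 0.57, -0.34, 0, 0, 0.042], [0, 0.4, 0.55, -0.35, 0, 0, 0.042], [0, 0.42, 0.53, -0.34, 0, 0, 0.042], [0, 0.45, 0.51, -0.35, 0, 0, 0.042], [0, 0.468, 0.495, -0.342, 0, 0, 0.043], [0, 0, 0, 0, 0, 0, 0], [0, 0, 0, 0, 0, 0, 0]]}}

```text
time_s: 6.3
ee_pos: [0.6495, 0.0153, 0.2583]
eef_rot: [-3.14, 0.001, 1.277]
force: [-0.2, -0.1, -3.4]
grip_width: 0.0582
grip_force: 40.0
```

Run:
```python
from h import *
import pickle
st();p=wrist();pickle.dump(p,open("wtip.pkl","wb"));im=p["color"].copy()
q=[.6352,-.0333,-.2951]
P=np.array([[x,y,.1575] for x,y in((-.0075,.06),(-.0075,.121),(.0075,.121),(.0075,.06))])
cv2.polylines(im,[proj(world(P,q),p["K"],p["pose"]).round().astype(np.int32)],False,(0,0,255),1)
cv2.imwrite("pics/tip1.png",im)
```

```text
{'time_s': 6.3, 'qpos': [-0.0328, 0.4931, 1.0501, -0.0001, 1.6003, 0.2612], 'ee_pos': [0.6495, 0.0153, 0.2583], 'eef_rot': [-3.1398, 0.0006, 1.2769], 'force': [-0.2353, -0.145, -3.3616], 'grip_width': 0.0582, 'grip_force': 39.9954}
```

View pics/tip1.png

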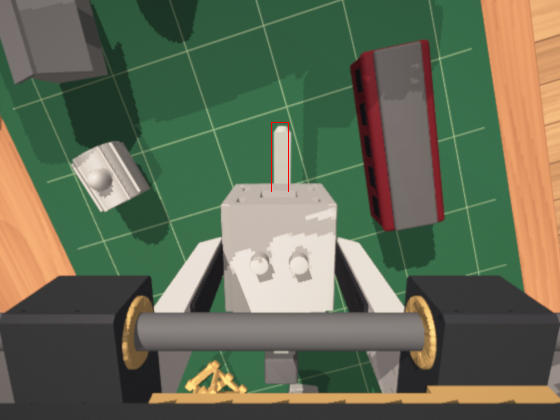

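The bar tip shows at (281,125) and matches the red prediction to about 1 px. The firebox sits squarely in the grip and the coach is to the right at (400,140). I'll refine the bar's line next.

Run:
```python
from h import *
import pickle
p=pickle.load(open("wtip.pkl","rb"));hsv=cv2.cvtColor(p["color"],cv2.COLOR_BGR2HSV)
q=np.array([.6352,-.0333,-.2951]);c,s=np.cos(q[2]),np.sin(q[2])
W=[]
for r in range(128,180,4):
    cols=np.where((hsv[r,255:310,1]<70)&(hsv[r,255:310,2]>60))[0]+255
    w=ray([cols.mean(),r],p["K"],p["pose"],.1605);d=w[:2]-q[:2];l=[c*d[0]+s*d[1],-s*d[0]+c*d[1]];W.append(l);print(r,cols.min(),cols.max(),np.round(l,4))
col=p["color"][110:135,276:288].mean(1).astype(int);print(col[:,1])
```

```text
128 276 292 [0.0027 0.1161]
132 273 291 [0.0021 0.1127]
136 273 291 [0.0021 0.1092]
140 273 291 [0.0021 0.1058]
144 273 297 [0.0028 0.1023]
148 273 298 [0.0029 0.0988]
152 273 299 [0.0029 0.0953]
156 273 300 [0.0026 0.0918]
160 273 290 [0.0017 0.0882]
164 273 290 [0.0017 0.0847]
168 273 290 [0.0018 0.0811]
172 273 305 [0.0029 0.0775]
176 273 290 [0.0018 0.0738]
[128 117 113 112 112 111 111 111 111 111 111 111 111 111 112 130 173 201
 210 215 218 216 210 205 205]
```

```bash
cat >> h.py <<'E'
O=np.array([.6364,-.0337]);SY=-.294
def S(y,x=0): return O+[y*-np.sin(SY)+x*np.cos(SY),y*np.cos(SY)+x*np.sin(SY)]
def loc():
    o=ctrl.get_obs();d=np.array(o["ee_pos"])[:2]-O;c,s=np.cos(SY),np.sin(SY);f=np.array(o["force"])
    print("stand x,y,z mm",np.round([1e3*(c*d[0]+s*d[1]),1e3*(-s*d[0]+c*d[1]),1e3*o["ee_pos"][2]],1),"yawerr",round(o["eef_rot"][2]-SY-np.pi/2,4),"F x,y,z",np.round([c*f[0]+s*f[1],-s*f[0]+c*f[1],f[2]],1),"t",o["time_s"])
YW=SY+np.pi/2
E
python3 -c "
from h import *
loc();plan([(*S(.167),.258,YW,4),(*S(.167),.136,YW,4),(*S(.125),.136,YW,3)],0)"
```

```text
stand x,y,z mm [ -2.   50.1 258.4] yawerr -0.0005 F x,y,z [ 0.2 -0.  -3.1] t 6.35
11 [[0,0.58,0.01,0,-0.001,0,-0.0],[0,0.59,0.01,0,0,0,-0.0],[0,0.58,0.01,0,-0.001,0,-0.0],[0,0.588,0.008,0.006,0,0.001,-0.001],[0,0,0,0.61,0,0,0.0],[0,0,0,0.61,0,0,0.0],[0,0,0,0.61,0,0,0.0],[0,-0.001,0,0.61,0,0,0.0],[0,-0.28,0,0,0,0,0.0],[0,-0.28,0,0,0,0,0.0],[0,-0.28,0,-0.001,0,0,0.0]]
```

Request:
{"api": "move_arm", "payload": {"increments": [[0, 0.58, 0.01, 0, -0.001, 0, 0], [0, 0.59, 0.01, 0, 0, 0, 0], [0, 0.58, 0.01, 0, -0.001, 0, 0], [0, 0.588, 0.008, 0.006, 0, 0.001, -0.001], [0, 0, 0, 0.61, 0, 0, 0], [0, 0, 0, 0.61, 0, 0, 0], [0, 0, 0, 0.61, 0, 0, 0], [0, 0, 0, 0.61, 0, 0, 0], [0, 0, 0, 0, 0, 0, 0]]}}

```text
time_s: 7.25
ee_pos: [0.683, 0.1253, 0.1324]
eef_rot: [-3.136, 0.003, 1.276]
force: [-0.3, 0.7, -2.5]
grip_width: 0.058
grip_force: 40.0
```

Run:
```python
from h import *
loc();p=wrist();cv2.imwrite("pics/tip2.png",p["color"])
V=[]
for n in("scene","side"):
    p=ctrl.camera(n);c=proj(np.array([[*S(.13),.15]]),p["K"],p["pose"])[0].astype(int)
    V.append(cv2.resize(p["color"][c[1]-50:c[1]+50,c[0]-65:c[0]+65],(390,300),interpolation=cv2.INTER_CUBIC))
cv2.imwrite("pics/ins1.png",np.hstack(V))
```

```text
stand x,y,z mm [ -1.5 165.7 132.4] yawerr -0.0004 F x,y,z [-0.5  0.6 -2.5] t 7.25
```

View pics/ins1.png

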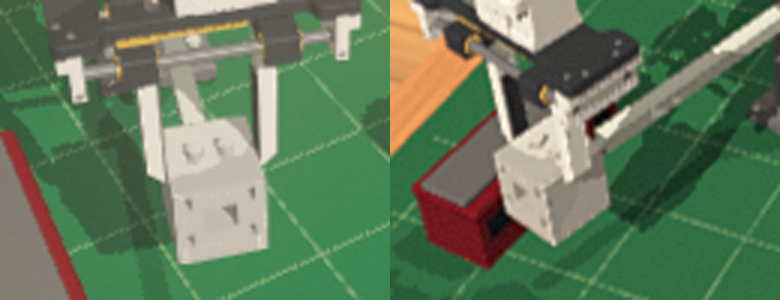

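Request:
{"api": "move_arm", "payload": {"increments": [[0, 0, 0, 0, 0, 0, 0], [0, 0, 0, 0, 0, 0, 0]]}}

```text
time_s: 7.6
ee_pos: [0.6862, 0.1264, 0.1389]
eef_rot: [3.138, -0.002, 1.277]
force: [0.2, -0.5, -2.9]
grip_width: 0.0584
grip_force: 40.0
```

```bash
python3 -c "
from h import *
loc();plan([(*S(.165),.136,YW,2),(*S(.115),.136,YW,5)],0)"
```

```text
stand x,y,z mm [  1.3 167.6 138.9] yawerr 0.0 F x,y,z [ 0.3 -0.4 -2.9] t 7.6
7 [[0,-0.03,-0.01,0.03,0.002,-0.001,0.0],[0,-0.023,-0.016,0.028,0.002,-0.001,0.0],[0,-0.2,0,0,0,0,0.0],[0,-0.2,0,0,0,0,0.0],[0,-0.2,0,0,0,0,0.0],[0,-0.2,0,0,0,0,0.0],[0,-0.2,0,0,0,0,0.0]]
```

Request:
{"api": "move_arm", "payload": {"increments": [[0, 0, 0, 0, 0, 0, 0], [0, 0, 0, 0, 0, 0, 0], [0, 0, 0, 0, 0, 0, 0], [0, 0, 0, 0, 0, 0, 0]]}}

```text
time_s: 8.0
ee_pos: [0.6858, 0.1264, 0.1373]
eef_rot: [3.14, -0.001, 1.277]
force: [-0.5, -0.0, -2.7]
grip_width: 0.0584
grip_force: 40.0
```

```bash
python3 -c "
from h import *
loc();plan([(*S(.165),.136,YW,2),(*S(.115),.136,YW,5)],0)"
```

```text
stand x,y,z mm [  0.9 167.5 137.3] yawerr 0.0 F x,y,z [-0.5 -0.2 -2.7] t 8.0
7 [[0,-0.03,-0.01,0.01,0.001,0,0.0],[0,-0.021,-0.007,0.016,0.001,-0.001,0.0],[0,-0.2,0,0,0,0,0.0],[0,-0.2,0,0,0,0,0.0],[0,-0.2,0,0,0,0,0.0],[0,-0.2,0,0,0,0,0.0],[0,-0.2,0,0,0,0,0.0]]
```

Request:
{"api": "move_arm", "payload": {"increments": [[0, -0.1, -0.01, 0.01, 0, 0, 0], [0, -0.15, 0, 0, 0, 0, 0], [0, -0.2, 0, 0, 0, 0, 0], [0, -0.2, 0, 0, 0, 0, 0], [0, -0.2, 0, 0, 0, 0, 0], [0, -0.1, 0, 0, 0, 0, 0], [0, 0, 0, 0, 0, 0, 0]]}}

```text
time_s: 8.7
ee_pos: [0.6715, 0.0802, 0.1369]
eef_rot: [3.139, -0.001, 1.276]
force: [0.1, -0.1, -2.5]
grip_width: 0.0585
grip_force: 40.0
```

```bash
python3 -c "
from h import *
loc();plan([(*S(-.065),.136,YW,10),(*S(-.077),.136,YW,4)],0)"
```

```text
stand x,y,z mm [  0.5 119.2 136.9] yawerr -0.001 F x,y,z [ 0.2 -0.1 -2.5] t 8.7
14 [[0,-0.37,0,0,0,0,-0.0],[0,-0.37,0,0,0,0,-0.0],[0,-0.37,0,0,0,0,-0.0],[0,-0.37,0,0,0,0,-0.0],[0,-0.37,0,0,0,0,-0.0],[0,-0.37,0,0,0,0,-0.0],[0,-0.37,0,0,0.001,0,-0.0],[0,-0.36,0,0.01,0,0,-0.0],[0,-0.37,0,0,0.001,-0.001,-0.0],[0,-0.363,-0.007,0.006,0,0,-0.001],[0,-0.06,0,0,0,0,0.0],[0,-0.06,0,0,0,0,0.0],[0,-0.06,0,0,0,0,0.0],[0,-0.06,0,0,0,0,0.0]]
```

Request:
{"api": "move_arm", "payload": {"increments": [[0, -0.25, 0, 0, 0, 0, 0], [0, -0.37, 0, 0, 0, 0, 0], [0, -0.4, 0, 0, 0, 0, 0], [0, -0.4, 0, 0, 0, 0, 0], [0, -0.4, 0, 0, 0, 0, 0], [0, -0.4, 0, 0, 0, 0, 0], [0, -0.4, 0, 0, 0, 0, 0], [0, -0.4, 0, 0, 0, 0, 0], [0, -0.35, 0, 0, 0, 0, 0], [0, -0.25, 0, 0, 0, 0, 0], [0, 0, 0, 0, 0, 0, 0], [0, 0, 0, 0, 0, 0, 0]]}}

```text
time_s: 9.9
ee_pos: [0.6191, -0.0921, 0.1366]
eef_rot: [3.14, -0.001, 1.277]
force: [0.2, -0.3, -2.8]
grip_width: 0.0584
grip_force: 40.0
```

```bash
python3 -c "
from h import *
loc()"
```

```text
stand x,y,z mm [  0.4 -60.9 136.6] yawerr -0.0003 F x,y,z [ 0.3 -0.2 -2.8] t 9.9
```

Request:
{"api": "move_arm", "payload": {"increments": [[0, -0.08, 0, 0, 0, 0, 0], [0, -0.08, 0, 0, 0, 0, 0], [0, -0.06, 0, 0, 0, 0, 0], [0, -0.04, 0, 0, 0, 0, 0], [0, -0.02, 0, 0, 0, 0, 0], [0, 0, 0, 0, 0, 0, 0]]}}

```text
time_s: 10.5
ee_pos: [0.615, -0.1056, 0.1366]
eef_rot: [3.14, -0.001, 1.277]
force: [0.3, -0.7, -3.0]
grip_width: 0.0584
grip_force: 40.0
```

```bash
python3 -c "
from h import *
loc()"
```

```text
stand x,y,z mm [  0.4 -75.  136.6] yawerr -0.0 F x,y,z [ 0.5 -0.6 -3. ] t 10.5
```

Request:
{"api": "move_arm", "payload": {"increments": [[0, -0.03, 0, 0, 0, 0, 0], [0, -0.03, 0, 0, 0, 0, 0], [0, 0, 0, 0, 0, 0, 0]]}}

```text
time_s: 10.8
ee_pos: [0.6144, -0.1078, 0.1367]
eef_rot: [3.139, -0.002, 1.277]
force: [1.4, 5.0, -2.2]
grip_width: 0.0583
grip_force: 40.0
```

```bash
python3 -c "
from h import *
loc()"
```

```text
stand x,y,z mm [  0.4 -77.3 136.7] yawerr 0.0003 F x,y,z [-0.2  5.2 -2.2] t 10.8
```

Request:
{"api": "move_arm", "payload": {"increments": [[0, -0.03, 0, 0, 0, 0, 0], [0, 0, 0, 0.05, 0, 0, 0], [0, 0, 0, 0, 0, 0, 0], [1, 0, 0, 0, 0, 0, 0], [1, 0, 0, 0, 0, 0, 0], [1, 0, 0, 0, 0, 0, 0], [1, 0, 0, 0, 0, 0, 0]]}}

```text
time_s: 11.5
ee_pos: [0.6137, -0.1101, 0.1341]
eef_rot: [3.139, -0.001, 1.277]
force: [1.2, 0.5, -0.4]
grip_width: 0.0869
grip_force: 0.0
```

```bash
python3 -c "
from h import *
loc();plan([(*S(-.0775),.215,YW,3),(.448,.075,.2,1.746,9)],1)"
```

```text
stand x,y,z mm [  0.4 -79.7 134.1] yawerr -0.0003 F x,y,z [ 1.   0.8 -0.4] t 11.5
12 [[1,0.02,0,-0.54,0.001,0,-0.0],[1,0.01,0,-0.54,0.001,0,-0.0],[1,0.016,-0.007,-0.538,0,-0.001,-0.0],[1,0.28,-0.47,0.03,0,0,-0.052],[1,0.31,-0.46,0.03,0,0,-0.052],[1,0.33,-0.44,0.03,0,0,-0.052],[1,0.35,-0.42,0.03,0,0,-0.052],[1,0.37,-0.4,0.04,0,0,-0.052],[1,0.39,-0.38,0.03,0,0,-0.052],[1,0.41,-0.36,0.04,0,0,-0.052],[1,0.44,-0.34,0.03,0,0,-0.053],[1,0.447,-0.318,0.039,0,0,-0.052]]
```

Request:
{"api": "move_arm", "payload": {"increments": [[1, 0.0, 0, -0.4, 0, 0, 0], [1, 0.0, 0, -0.6, 0, 0, 0], [1, 0.0, 0, -0.62, 0, 0, 0], [1, 0.28, -0.47, 0.03, 0, 0, -0.052], [1, 0.31, -0.46, 0.03, 0, 0, -0.052], [1, 0.33, -0.44, 0.03, 0, 0, -0.052], [1, 0.35, -0.42, 0.03, 0, 0, -0.052], [1, 0.37, -0.4, 0.04, 0, 0, -0.052], [1, 0.39, -0.38, 0.03, 0, 0, -0.052], [1, 0.41, -0.36, 0.04, 0, 0, -0.052], [1, 0.44, -0.34, 0.03, 0, 0, -0.053], [1, 0.447, -0.318, 0.039, 0, 0, -0.052], [1, 0, 0, 0, 0, 0, 0], [1, 0, 0, 0, 0, 0, 0], [1, 0, 0, 0, 0, 0, 0]]}}

```text
time_s: 13.0
ee_pos: [0.4481, 0.0724, 0.1999]
eef_rot: [3.139, 0.0, 1.745]
force: [-0.5, -0.2, 0.4]
grip_width: 0.0937
grip_force: 0.0
```

Run:
```python
from h import *
st()
f=gfit("barrel",[.448,.083],.175,save="pics/w2.png")
wfit("barrel",[.448,.083],.175)
plan([(f[1],f[2],.11,f[3]+1.5708,4),(f[1],f[2],.022,f[3]+1.5708,4)],1)
```

```text
{'time_s': 13.0, 'qpos': [0.0794, 0.0557, 1.7332, 0.0, 1.3501, -0.0944], 'ee_pos': [0.4481, 0.0724, 0.1999], 'eef_rot': [3.139, 0.0002, 1.7446], 'force': [-0.4875, -0.2044, 0.3503], 'grip_width': 0.0937, 'grip_force': 0.0}
comp 3 [ 252  146   59   74 4075] [280 181]
barrel [[0.0306, 0.4492, 0.0821, 0.1709], [0.0323, 0.4494, 0.0817, 0.1766]]
[(0.74, [2.0, 119.0]), (0.66, [178.0, 281.0])] [180. 280.]
barrel [[0.0254, 0.449, 0.0827, 0.1811], [0.0256, 0.449, 0.0827, 0.1803]]
8 [[1,0.05,0.01,0.45,0,0,0.001],[1,0.05,0.01,0.45,0.001,0,0.001],[1,0.04,0.02,0.45,0,0,0.0],[1,0.047,0.014,0.444,0.001,0,0.001],[1,0,0,0.44,0,0,-0.0],[1,0,0,0.44,0,0,-0.0],[1,0,0,0.44,0,0,-0.0],[1,0,0,0.44,0,0,-0.0]]
```

Request:
{"api": "move_arm", "payload": {"increments": [[1, 0.05, 0.012, 0.45, 0.001, 0, -0.001], [1, 0.05, 0.012, 0.45, 0.001, 0, -0.001], [1, 0.05, 0.012, 0.45, 0, 0, -0.001], [1, 0.05, 0.012, 0.45, 0, 0, -0.001], [1, 0, 0, 0.44, 0, 0, 0], [1, 0, 0, 0.44, 0, 0, 0], [1, 0, 0, 0.44, 0, 0, 0], [1, 0, 0, 0.44, 0, 0, 0], [1, 0, 0, 0, 0, 0, 0], [0, 0, 0, 0, 0, 0, 0], [0, 0, 0, 0, 0, 0, 0], [0, 0, 0, 0, 0, 0, 0], [0, 0, 0, 0, 0, 0, 0], [0, 0, 0, 0, 0, 0, 0], [0, 0, 0, 0, 0, 0, 0]], "force": 40}}

```text
time_s: 14.65
ee_pos: [0.4484, 0.0832, 0.022]
eef_rot: [3.141, 0.0, 1.75]
force: [-0.8, 0.3, -0.6]
grip_width: 0.0494
grip_force: 0.0
```

```bash
python3 -c "
from h import *
st();o=ctrl.get_obs()['ee_pos'];plan([(o[0],o[1],.14,1.749,4),(*S(.180),.137,YW,9)],0)"
```

```text
{'time_s': 14.65, 'qpos': [0.1031, 0.2831, 1.923, -0.0, 0.9349, -0.0759], 'ee_pos': [0.4484, 0.0832, 0.022], 'eef_rot': [3.1411, 0.0, 1.7498], 'force': [-0.8444, 0.3325, -0.5995], 'grip_width': 0.0494, 'grip_force': 0.0}
13 [[0,0,0,-0.59,0,0,0.0],[0,0,0,-0.59,0,0,0.0],[0,0,0,-0.59,0,0,0.0],[0,0,0.001,-0.59,0,0,0.001],[0,0.03,0.55,0.01,0,0,0.052],[0,0.05,0.54,0.01,0,0,0.053],[0,0.08,0.54,0.01,0,0,0.052],[0,0.11,0.54,0.01,0,0,0.053],[0,0.14,0.53,0,0,0,0.052],[0,0.17,0.52,0.01,0,0,0.053],[0,0.2,0.51,0,0,0,0.052],[0,0.22,0.5,0.01,0,0,0.053],[0,0.248,0.491,0.002,0,0,0.052]]
```

The grip passed 59 mm with no force, so the fingers missed the barrel's flats. I need to see why.

Run:
```python
from h import *
V=[cv2.resize(cv2.imread("pics/w2.png")[110:240,200:360],(400,325),interpolation=cv2.INTER_CUBIC)]
for n in("scene","side"):
    p=ctrl.camera(n);c=proj(np.array([[.449,.0827,.05]]),p["K"],p["pose"])[0].astype(int)
    V.append(cv2.resize(p["color"][c[1]-40:c[1]+40,c[0]-50:c[0]+50],(400,325),interpolation=cv2.INTER_CUBIC))
w=wrist()["color"];V.append(cv2.resize(w[100:420,80:480],(400,325)))
cv2.imwrite("pics/chk.png",cv2.resize(np.vstack([np.hstack(V[:2]),np.hstack(V[2:])]),(738,600)))
st()
```

```text
{'time_s': 14.8, 'qpos': [0.1032, 0.2833, 1.9229, 0.0001, 0.9347, -0.0759], 'ee_pos': [0.4485, 0.0832, 0.0219], 'eef_rot': [3.1409, 0.0, 1.7498], 'force': [2.4435, 1.6858, 3.4128], 'grip_width': 0.0374, 'grip_force': 9.0463}
```

View pics/chk.png

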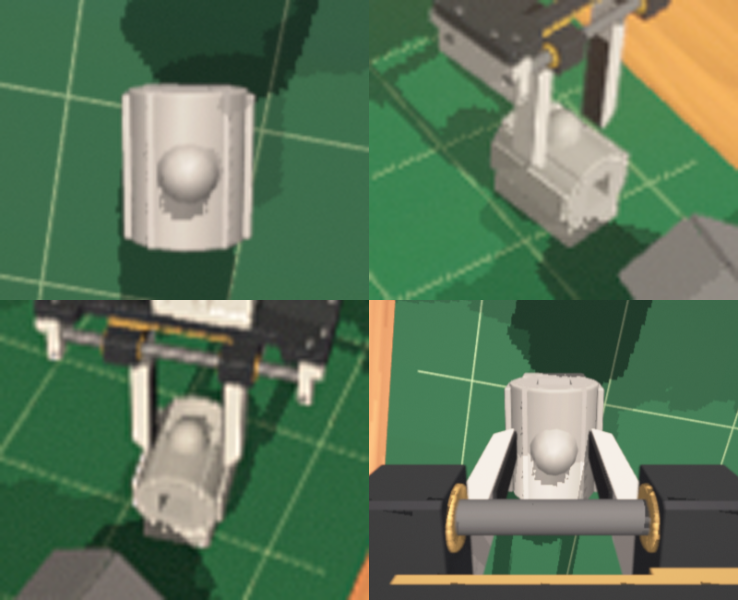

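The fingers straddle the barrel's middle: the dome is at (555,450) and the finger tips at (512,430) and (592,430) in the lower-right crop. But they read as closed inside its 59 mm width. I'll let one more row pass and read again.

Request:
{"api": "move_arm", "payload": {"increments": [[0, 0, 0, 0, 0, 0, 0]]}}

```text
time_s: 14.9
ee_pos: [0.4483, 0.0832, 0.0218]
eef_rot: [3.141, -0.0, 1.75]
force: [0.9, 0.1, -0.6]
grip_width: 0.0359
grip_force: 32.0
```

Run:
```python
from h import *
st();p=wrist();st()
cs=[r for r in ctrl.cut_out("barrel",p)]
print([(round(r["conf"],2),np.round(r["centre"]).tolist(),int(r["mask"].sum())) for r in cs])
w=p["color"][130:330,160:400]
s=ctrl.camera("scene");c=proj(np.array([[.449,.0827,.05]]),s["K"],s["pose"])[0].astype(int)
cv2.imwrite("pics/chk2.png",np.hstack([cv2.resize(w,(420,350),interpolation=cv2.INTER_CUBIC),cv2.resize(s["color"][c[1]-40:c[1]+40,c[0]-43:c[0]+43],(376,350),interpolation=cv2.INTER_CUBIC)]))
```

```text
{'time_s': 14.9, 'qpos': [0.1032, 0.2835, 1.9231, 0.0, 0.9347, -0.0759], 'ee_pos': [0.4483, 0.0832, 0.0218], 'eef_rot': [3.1412, -0.0, 1.7498], 'force': [0.9361, 0.0566, -0.5566], 'grip_width': 0.0359, 'grip_force': 32.04}
{'time_s': 14.95, 'qpos': [0.1032, 0.2835, 1.9231, 0.0001, 0.9347, -0.0759], 'ee_pos': [0.4484, 0.0832, 0.0218], 'eef_rot': [3.1412, -0.0, 1.7499], 'force': [0.5537, 0.6285, -0.0748], 'grip_width': 0.0355, 'grip_force': 31.9368}
[]
```

View pics/chk2.png

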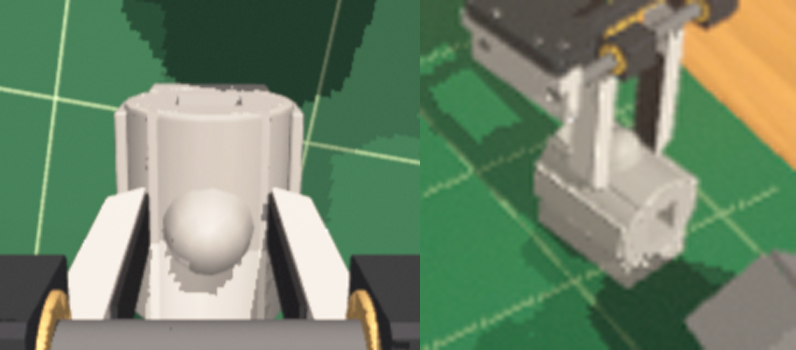

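This explains it. In every wrist view the finger tips appear at a depth of about 0.189 m, which puts them about 37 mm behind the reported TCP. The barrel pinch agrees: 35.5 mm wide at about 57 mm up the round top. The firebox was held only by its top edge, which still worked. So the real tip is at TCP z + 37 mm, and I'll open and grip 38 mm lower.

Request:
{"api": "move_arm", "payload": {"increments": [[1, 0, 0, 0, 0, 0, 0], [1, 0, 0, 0, 0, 0, 0], [1, 0, 0, 0, 0, 0, 0], [1, 0, 0, 0, 0, 0, 0], [1, 0, 0, 0, 0, 0, 0], [1, 0, 0, 0, 0, 0, 0], [1, 0, 0, 0, 0, 0, 0], [1, 0, 0, 0.15, 0, 0, 0], [1, 0, 0, 0.2, 0, 0, 0], [1, 0, 0, 0.2, 0, 0, 0], [1, 0, 0, 0.15, 0, 0, 0], [1, 0, 0, 0, 0, 0, 0]]}}

```text
time_s: 16.25
ee_pos: [0.4475, 0.0831, -0.0145]
eef_rot: [-3.14, -0.0, 1.75]
force: [0.6, -0.1, 0.3]
grip_width: 0.094
grip_force: 0.0
```

Run:
```python
from h import *
st()
s=ctrl.camera("scene")
vs=[]
for n in ("scene","side"):
    p=ctrl.camera(n)
    c=[r for r in ctrl.cut_out("barrel",p)];print([(round(r["conf"],2),np.round(r["centre"]).tolist()) for r in c])
```

```text
{'time_s': 16.25, 'qpos': [0.1031, 0.3496, 1.9425, 0.0, 0.8515, -0.0759], 'ee_pos': [0.4475, 0.0831, -0.0145], 'eef_rot': [-3.1396, -0.0002, 1.7498], 'force': [0.6356, -0.1375, 0.2852], 'grip_width': 0.094, 'grip_force': 0.0}
[(0.93, [252.0, 319.0]), (0.93, [264.0, 430.0]), (0.28, [182.0, 251.0])]
[(0.92, [272.0, 296.0]), (0.9, [360.0, 356.0])]
```

Reaching z = −14.5 mm without contact confirms the offset. Now I close.

Request:
{"api": "move_arm", "payload": {"increments": [[0, 0, 0, 0, 0, 0, 0], [0, 0, 0, 0, 0, 0, 0], [0, 0, 0, 0, 0, 0, 0], [0, 0, 0, 0, 0, 0, 0], [0, 0, 0, 0, 0, 0, 0], [0, 0, 0, 0, 0, 0, 0], [0, 0, 0, 0, 0, 0, 0]], "force": 40}}

```text
time_s: 17.2
ee_pos: [0.4484, 0.0832, -0.0131]
eef_rot: [3.141, 0.0, 1.75]
force: [-0.3, 0.0, 0.5]
grip_width: 0.0588
grip_force: 40.0
```

```bash
python3 -c "
from h import *
st();o=ctrl.get_obs()['ee_pos'];plan([(o[0],o[1],.099,1.749,4),(*S(.180),.099,YW,10)],0)"
```

```text
{'time_s': 17.2, 'qpos': [0.1031, 0.3472, 1.9416, 0.0, 0.8525, -0.0759], 'ee_pos': [0.4484, 0.0832, -0.0131], 'eef_rot': [3.1413, 0.0, 1.7498], 'force': [-0.2897, 0.0094, 0.4703], 'grip_width': 0.0588, 'grip_force': 39.9921}
14 [[0,0,0,-0.56,0,0,0.0],[0,0,0,-0.56,0,0,0.0],[0,0,0,-0.56,0,0,0.0],[0,0,0.001,-0.563,0,0,0.001],[0,0.02,0.49,0,0,0,0.047],[0,0.05,0.49,0,0,0,0.047],[0,0.07,0.49,0,0,0,0.047],[0,0.09,0.48,0,0,0,0.047],[0,0.12,0.48,0,0,0,0.047],[0,0.14,0.47,0,0,0,0.047],[0,0.16,0.47,0,0,0,0.048],[0,0.18,0.46,0,0,0,0.047],[0,0.2,0.45,0,0,0,0.048],[0,0.229,0.439,0.002,0,0,0.047]]
```

Request:
{"api": "move_arm", "payload": {"increments": [[0, 0, 0, -0.4, 0, 0, 0], [0, 0, 0, -0.7, 0, 0, 0], [0, 0, 0, -0.7, 0, 0, 0], [0, 0, 0, -0.48, 0, 0, 0], [0, 0.07, 0.3, 0, 0, 0, 0.047], [0, 0.07, 0.5, 0, 0, 0, 0.047], [0, 0.07, 0.5, 0, 0, 0, 0.047], [0, 0.09, 0.5, 0, 0, 0, 0.047], [0, 0.12, 0.5, 0, 0, 0, 0.047], [0, 0.14, 0.5, 0, 0, 0, 0.047], [0, 0.16, 0.5, 0, 0, 0, 0.048], [0, 0.18, 0.5, 0, 0, 0, 0.047], [0, 0.2, 0.45, 0, 0, 0, 0.048], [0, 0.2, 0.3, 0, 0, 0, 0.047], [0, 0.1, 0.15, 0, 0, 0, 0], [0, 0, 0, 0, 0, 0, 0], [0, 0, 0, 0, 0, 0, 0], [0, 0, 0, 0, 0, 0, 0], [0, 0, 0, 0, 0, 0, 0]]}}

```text
time_s: 19.1
ee_pos: [0.6876, 0.1429, 0.1011]
eef_rot: [3.141, -0.0, 1.278]
force: [-0.7, 0.6, -1.9]
grip_width: 0.0585
grip_force: 40.0
```

```bash
python3 -c "
from h import *
st();loc();plan([(*S(.170),.101,YW,2),(*S(.110),.101,YW,5)],0)"
```

```text
{'time_s': 19.1, 'qpos': [0.1528, 0.6997, 1.0887, -0.0, 1.3528, 0.4458], 'ee_pos': [0.6876, 0.1429, 0.1011], 'eef_rot': [3.1413, -0.0001, 1.2778], 'force': [-0.6933, 0.565, -1.937], 'grip_width': 0.0585, 'grip_force': 39.9922}
stand x,y,z mm [ -2.1 183.9 101.1] yawerr 0.001 F x,y,z [-0.8  0.3 -1.9] t 19.1
7 [[0,-0.14,0.02,0,0,0,0.001],[0,-0.138,0.023,0.002,0,0,0.0],[0,-0.24,0,0,0,0,0.0],[0,-0.24,0,0,0,0,0.0],[0,-0.24,0,0,0,0,0.0],[0,-0.24,0,0,0,0,0.0],[0,-0.24,0,0,0,0,0.0]]
```

Request:
{"api": "move_arm", "payload": {"increments": [[0, -0.1, 0.022, 0, 0, 0, 0], [0, -0.14, 0.022, 0, 0, 0, 0], [0, -0.2, 0, 0, 0, 0, 0], [0, -0.24, 0, 0, 0, 0, 0], [0, -0.24, 0, 0, 0, 0, 0], [0, -0.24, 0, 0, 0, 0, 0], [0, -0.2, 0, 0, 0, 0, 0], [0, -0.12, 0, 0, 0, 0, 0], [0, 0, 0, 0, 0, 0, 0]]}}

```text
time_s: 20.0
ee_pos: [0.6686, 0.0707, 0.101]
eef_rot: [3.141, -0.0, 1.277]
force: [0.6, 0.0, -2.4]
grip_width: 0.059
grip_force: 40.0
```

```bash
python3 -c "
from h import *
loc()"
```

```text
stand x,y,z mm [  0.5 109.3 101. ] yawerr 0.0001 F x,y,z [ 0.6  0.2 -2.4] t 20.0
```

Clean entry. I'll slide to about −3 mm and then creep.

Request:
{"api": "move_arm", "payload": {"increments": [[0, -0.25, -0.008, 0, 0, 0, 0], [0, -0.4, 0, 0, 0, 0, 0], [0, -0.45, 0, 0, 0, 0, 0], [0, -0.4, 0, 0, 0, 0, 0], [0, -0.35, 0, 0, 0, 0, 0], [0, -0.25, 0, 0, 0, 0, 0], [0, -0.12, 0, 0, 0, 0, 0], [0, -0.06, 0, 0, 0, 0, 0], [0, -0.06, 0, 0, 0, 0, 0], [0, -0.04, 0, 0, 0, 0, 0], [0, 0, 0, 0, 0, 0, 0]]}}

```text
time_s: 21.1
ee_pos: [0.634, -0.042, 0.1008]
eef_rot: [3.141, -0.0, 1.278]
force: [-0.3, 0.3, -2.3]
grip_width: 0.0586
grip_force: 40.0
```

```bash
python3 -c "
from h import *
loc()"
```

```text
stand x,y,z mm [ 1.000e-01 -8.700e+00  1.008e+02] yawerr 0.0013 F x,y,z [-0.3  0.2 -2.3] t 21.1
```

Request:
{"api": "move_arm", "payload": {"increments": [[0, -0.03, 0, 0.02, 0, 0, 0], [0, -0.03, 0, 0.02, 0, 0, 0], [0, -0.03, 0, 0, 0, 0, 0], [0, 0, 0, 0, 0, 0, 0]]}}

```text
time_s: 21.5
ee_pos: [0.6332, -0.0446, 0.0989]
eef_rot: [3.141, -0.003, 1.279]
force: [3.8, 10.7, -2.2]
grip_width: 0.0587
grip_force: 40.0
```

```bash
python3 -c "
from h import *
loc()"
```

```text
stand x,y,z mm [  0.1 -11.4  98.9] yawerr 0.0019 F x,y,z [ 0.6 11.4 -2.2] t 21.5
```

Request:
{"api": "move_arm", "payload": {"increments": [[0, -0.03, 0, 0.01, 0, 0, 0], [0, 0, 0, 0, 0, 0, 0]]}}

```text
time_s: 21.7
ee_pos: [0.6332, -0.0446, 0.0989]
eef_rot: [3.14, -0.005, 1.279]
force: [5.7, 19.6, 0.0]
grip_width: 0.0588
grip_force: 40.0
```

```bash
python3 -c "
from h import *
loc()"
```

```text
stand x,y,z mm [  0.1 -11.4  98.9] yawerr 0.0026 F x,y,z [-0.2 20.4  0. ] t 21.7
```

```bash
python3 -c "
from h import *
plan([(*S(-.0114),.19,YW,4),(.577,.306,.2,.968,11)],1)"
```

```text
15 [[1,0,0,-0.46,0,-0.001,0.001],[1,0,0,-0.45,0,-0.001,0.001],[1,0,0,-0.46,0.001,-0.002,0.0],[1,0.005,0,-0.453,0,-0.001,0.001],[1,0.58,-0.28,-0.02,0,0,0.028],[1,0.57,-0.3,-0.02,0,0,0.028],[1,0.56,-0.31,-0.02,0,0,0.028],[1,0.56,-0.33,-0.02,0,0,0.028],[1,0.55,-0.35,-0.02,0,0,0.028],[1,0.53,-0.36,-0.02,0,0,0.028],[1,0.53,-0.38,-0.02,0,0,0.028],[1,0.51,-0.39,-0.01,0,0,0.028],[1,0.5,-0.4,-0.02,0,0,0.028],[1,0.49,-0.42,-0.01,0,0,0.028],[1,0.485,-0.434,-0.019,0,0,0.028]]
```

Request:
{"api": "move_arm", "payload": {"increments": [[0, 0.02, 0, 0, 0, 0, 0], [1, 0, 0, 0, 0, 0, 0], [1, 0, 0, 0, 0, 0, 0], [1, 0, 0, 0, 0, 0, 0], [1, 0, 0, 0, 0, 0, 0], [1, 0, 0, 0, 0, 0, 0]]}}

```text
time_s: 22.3
ee_pos: [0.6325, -0.0472, 0.0984]
eef_rot: [3.141, -0.0, 1.278]
force: [0.2, 0.7, -0.1]
grip_width: 0.0931
grip_force: 0.0
```

Request:
{"api": "move_arm", "payload": {"increments": [[1, 0, 0, -0.3, 0, 0, 0], [1, 0, 0, -0.5, 0, 0, 0], [1, 0, 0, -0.6, 0, 0, 0], [1, 0, 0, -0.45, 0, 0, 0], [1, 0.5, -0.24, -0.02, 0, 0, 0.028], [1, 0.6, -0.31, -0.02, 0, 0, 0.028], [1, 0.59, -0.32, -0.02, 0, 0, 0.028], [1, 0.57, -0.34, -0.02, 0, 0, 0.028], [1, 0.56, -0.36, -0.02, 0, 0, 0.028], [1, 0.55, -0.37, -0.02, 0, 0, 0.028], [1, 0.54, -0.39, -0.02, 0, 0, 0.028], [1, 0.53, -0.4, -0.01, 0, 0, 0.028], [1, 0.52, -0.41, -0.02, 0, 0, 0.028], [1, 0.51, -0.43, -0.01, 0, 0, 0.028], [1, 0.4, -0.37, -0.02, 0, 0, 0.028], [1, 0, 0, 0, 0, 0, 0], [1, 0, 0, 0, 0, 0, 0], [1, 0, 0, 0, 0, 0, 0]]}}

```text
time_s: 24.1
ee_pos: [0.5768, 0.3025, 0.2014]
eef_rot: [3.141, -0.0, 0.969]
force: [0.2, 0.2, -0.5]
grip_width: 0.0944
grip_force: 0.0
```

Run:
```python
from h import *
st()
f=gfit("smokebox",[.582,.3134],-.603,save="pics/w3.png")
f=wfit("smokebox",[.582,.3134],-.603)
plan([(f[1],f[2],.09,f[3]+1.5708,5),(f[1],f[2],-.013,f[3]+1.5708,5)],1)
```

```text
{'time_s': 24.1, 'qpos': [0.4269, 0.5128, 1.149, -0.0002, 1.4791, 1.0284], 'ee_pos': [0.5768, 0.3025, 0.2014], 'eef_rot': [3.141, -0.0005, 0.9694], 'force': [0.2307, 0.1569, -0.5108], 'grip_width': 0.0944, 'grip_force': 0.0}
comp 2 [ 249  147   60   65 3512] [277 179]
smokebox [[0.0319, 0.5839, 0.3131, -0.5686], [0.0325, 0.5837, 0.313, -0.5655]]
[(0.64, [179.0, 280.0])] [178. 277.]
smokebox [[0.0269, 0.5839, 0.3134, -0.5643], [0.0269, 0.584, 0.3134, -0.5644]]
10 [[1,0.05,0,0.44,0,0,-0.008],[1,0.05,0,0.45,0,0,-0.007],[1,0.05,0,0.44,0,0,-0.008],[1,0.06,0,0.45,0,0,-0.007],[1,0.05,-0.002,0.443,0,0,-0.008],[1,0,0,0.41,0,0,0.0],[1,0,0,0.41,0,0,0.0],[1,0,0,0.41,0,0,0.0],[1,0,0,0.41,0,0,0.0],[1,0,-0.001,0.42,0,0,0.0]]
```

Run:
```python
from h import *
vs=[]
for n in("scene","side"):
    p=ctrl.camera(n);c=ctrl.cut_out("goods_shed",p)
    if c: vs.append((c[0]["mask"].astype(float),p["K"],p["pose"]))
f=fit("goods_shed",vs,[.455,.23],[0,.5,1,1.5,2,2.5])[0];print(len(vs),np.round(f,3))
P=world(box(-42,42,-54,54,0,1),f[1:]);print(P[::2,:2].round(3).tolist())
for a in(.047,.06):print((np.array([.584,.3134])-a*np.array([.845,-.535])).round(3))
```

```text
2 [0.173 0.456 0.248 2.949]
[[0.507, 0.293], [0.487, 0.187], [0.425, 0.309], [0.404, 0.203]]
[0.544 0.339]
[0.533 0.346]
```

Request:
{"api": "move_arm", "payload": {"increments": [[1, 0.05, 0, 0.44, 0, 0, -0.008], [1, 0.05, 0, 0.45, 0, 0, -0.007], [1, 0.05, 0, 0.44, 0, 0, -0.008], [1, 0.06, 0, 0.45, 0, 0, -0.007], [1, 0.05, 0, 0.443, 0, 0, -0.007], [1, 0, 0, 0.45, 0, 0, 0], [1, 0, 0, 0.45, 0, 0, 0], [1, 0, 0, 0.43, 0, 0, 0], [1, 0, 0, 0.4, 0, 0, 0], [1, 0, 0, 0.3, 0, 0, 0], [1, 0, 0, 0, 0, 0, 0], [0, 0, 0, 0, 0, 0, 0], [0, 0, 0, 0, 0, 0, 0], [0, 0, 0, 0, 0, 0, 0], [0, 0, 0, 0, 0, 0, 0], [0, 0, 0, 0, 0, 0, 0], [0, 0, 0, 0, 0, 0, 0]], "force": 40}}

```text
time_s: 26.15
ee_pos: [0.5839, 0.3143, -0.0113]
eef_rot: [3.141, -0.001, 1.007]
force: [-0.1, -0.4, 4.0]
grip_width: 0.0585
grip_force: 40.0
```

```bash
python3 -c "
from h import *
st();o=ctrl.get_obs()['ee_pos'];plan([(o[0],o[1],.1,o[2],1)][:0]+[(o[0],o[1],.104+o[2]+.0131-.003,ctrl.get_obs()['eef_rot'][2],4),(*S(.180),.101+o[2]+.0131,YW,9)],0)"
```

```text
{'time_s': 26.15, 'qpos': [0.4386, 0.7289, 1.3166, -0.0002, 1.0952, 1.0027], 'ee_pos': [0.5839, 0.3143, -0.0113], 'eef_rot': [3.141, -0.0007, 1.0067], 'force': [-0.1268, -0.4171, 3.9852], 'grip_width': 0.0585, 'grip_force': 40.0001}
13 [[0,0,0,-0.57,0,0,-0.0],[0,0,0,-0.57,0,0,-0.0],[0,0,0,-0.57,0,0,-0.0],[0,0.002,0.001,-0.572,0.001,-0.001,-0.0],[0,-0.21,0.41,0,0,0,-0.03],[0,-0.22,0.4,0,0,0,-0.03],[0,-0.23,0.39,0,0,0,-0.03],[0,-0.24,0.38,0,0,0,-0.03],[0,-0.25,0.38,0,0,0,-0.03],[0,-0.26,0.37,0,0,0,-0.03],[0,-0.28,0.36,0,0,0,-0.03],[0,-0.28,0.35,0,0,0,-0.03],[0,-0.298,0.35,-0.001,0,0,-0.03]]
```

Request:
{"api": "move_arm", "payload": {"increments": [[0, 0, 0, -0.4, 0, 0, 0], [0, 0, 0, -0.7, 0, 0, 0], [0, 0, 0, -0.7, 0, 0, 0], [0, 0, 0, -0.48, 0, 0, 0], [0, -0.15, 0.3, 0, 0, 0, -0.03], [0, -0.22, 0.42, 0, 0, 0, -0.03], [0, -0.25, 0.42, 0, 0, 0, -0.03], [0, -0.26, 0.42, 0, 0, 0, -0.03], [0, -0.26, 0.41, 0, 0, 0, -0.03], [0, -0.28, 0.4, 0, 0, 0, -0.03], [0, -0.3, 0.37, 0, 0, 0, -0.03], [0, -0.28, 0.35, 0, 0, 0, -0.03], [0, -0.2, 0.2, 0, 0, 0, -0.03], [0, -0.07, 0.1, 0, 0, 0, 0], [0, 0, 0, 0, 0, 0, 0], [0, 0, 0, 0, 0, 0, 0], [0, 0, 0, 0, 0, 0, 0], [0, 0, 0, 0, 0, 0, 0]]}}

```text
time_s: 27.95
ee_pos: [0.6884, 0.1393, 0.1023]
eef_rot: [3.141, -0.0, 1.277]
force: [0.1, -0.6, -1.3]
grip_width: 0.0585
grip_force: 40.0
```

```bash
python3 -c "
from h import *
loc();plan([(*S(.170),.1028,YW,2),(*S(.110),.1028,YW,5)],0)"
```

```text
stand x,y,z mm [ -0.4 180.6 102.3] yawerr 0.0006 F x,y,z [ 0.3 -0.5 -1.3] t 27.95
7 [[0,-0.11,0,-0.01,0,0,0.0],[0,-0.103,0.007,0,0,0,0.001],[0,-0.24,0,0,0,0,-0.0],[0,-0.24,0,0,0,0,-0.0],[0,-0.24,0,0,0,0,-0.0],[0,-0.24,0,0,0,0,-0.0],[0,-0.24,0,-0.001,0,0,-0.0]]
```

Request:
{"api": "move_arm", "payload": {"increments": [[0, -0.15, 0.008, -0.01, 0, 0, 0], [0, -0.2, 0, 0, 0, 0, 0], [0, -0.24, 0, 0, 0, 0, 0], [0, -0.24, 0, 0, 0, 0, 0], [0, -0.24, 0, 0, 0, 0, 0], [0, -0.2, 0, 0, 0, 0, 0], [0, -0.14, 0, 0, 0, 0, 0], [0, 0, 0, 0, 0, 0, 0]]}}

```text
time_s: 28.75
ee_pos: [0.6685, 0.07, 0.1029]
eef_rot: [3.141, -0.0, 1.276]
force: [-0.5, 1.4, -2.6]
grip_width: 0.0587
grip_force: 40.0
```

```bash
python3 -c "
from h import *
loc()"
```

```text
stand x,y,z mm [  0.7 108.5 102.9] yawerr -0.001 F x,y,z [-0.9  1.2 -2.6] t 28.75
```

Request:
{"api": "move_arm", "payload": {"increments": [[0, -0.2, -0.01, 0, 0, 0, 0], [0, -0.25, 0, 0, 0, 0, 0], [0, -0.22, 0, 0, 0, 0, 0], [0, -0.12, 0, 0.02, 0, 0, 0], [0, -0.08, 0, 0.02, 0, 0, 0], [0, -0.08, 0, 0.01, 0, 0, 0], [0, -0.06, 0, 0, 0, 0, 0], [0, -0.06, 0, 0, 0, 0, 0], [0, 0, 0, 0, 0, 0, 0]]}}

```text
time_s: 29.65
ee_pos: [0.6526, 0.0197, 0.1003]
eef_rot: [3.141, -0.0, 1.277]
force: [0.1, 0.7, -2.2]
grip_width: 0.0585
grip_force: 40.0
```

```bash
python3 -c "
from h import *
loc()"
```

```text
stand x,y,z mm [  0.   55.8 100.3] yawerr -0.0001 F x,y,z [-0.1  0.7 -2.2] t 29.65
```

Request:
{"api": "move_arm", "payload": {"increments": [[0, -0.04, 0, 0, 0, 0, 0], [0, -0.04, 0, 0, 0, 0, 0], [0, -0.02, 0, 0, 0, 0, 0], [0, 0, 0, 0, 0, 0, 0]]}}

```text
time_s: 30.05
ee_pos: [0.6516, 0.0173, 0.1003]
eef_rot: [3.141, -0.003, 1.278]
force: [3.5, 11.9, -2.2]
grip_width: 0.0588
grip_force: 40.0
```

```bash
python3 -c "
from h import *
loc()"
```

```text
stand x,y,z mm [ -0.2  53.2 100.3] yawerr 0.0009 F x,y,z [-0.1 12.4 -2.2] t 30.05
```

Request:
{"api": "move_arm", "payload": {"increments": [[0, -0.03, 0, 0.01, 0, 0, 0], [0, 0, 0, 0, 0, 0, 0], [0, 0.02, 0, 0, 0, 0, 0], [1, 0, 0, 0, 0, 0, 0], [1, 0, 0, 0, 0, 0, 0], [1, 0, 0, 0, 0, 0, 0], [1, 0, 0, 0, 0, 0, 0], [1, 0, 0, 0, 0, 0, 0], [1, 0, 0, -0.3, 0, 0, 0], [1, 0, 0, -0.5, 0, 0, 0], [1, 0, 0, -0.6, 0, 0, 0], [1, 0, 0, -0.45, 0, 0, 0]]}}

```text
time_s: 31.25
ee_pos: [0.6514, 0.0146, 0.1955]
eef_rot: [3.139, -0.001, 1.277]
force: [0.2, -0.8, -0.4]
grip_width: 0.0941
grip_force: 0.0
```

```bash
python3 -c "
from h import *
st();plan([(.552,-.40,.2,1.175,12)],1)"
```

```text
{'time_s': 31.25, 'qpos': [-0.0338, 0.5146, 1.1597, 0.0, 1.4646, 0.2603], 'ee_pos': [0.6514, 0.0146, 0.1955], 'eef_rot': [3.139, -0.0007, 1.2767], 'force': [0.1785, -0.8095, -0.3797], 'grip_width': 0.0941, 'grip_force': 0.0}
12 [[1,-0.71,0.04,-0.01,0,0,0.008],[1,-0.71,0.05,-0.01,0,0,0.009],[1,-0.71,0.05,-0.01,0,0,0.008],[1,-0.71,0.06,-0.01,0,0,0.009],[1,-0.71,0.07,-0.01,0,0,0.008],[1,-0.71,0.07,-0.01,0,0,0.009],[1,-0.7,0.08,-0.01,0,0,0.008],[1,-0.7,0.08,0,0.001,0,0.009],[1,-0.71,0.09,-0.01,0,0,0.008],[1,-0.7,0.1,-0.01,0.001,0,0.009],[1,-0.7,0.1,0,0,0,0.008],[1,-0.706,0.106,-0.005,0.001,-0.001,0.009]]
```

Request:
{"api": "move_arm", "payload": {"increments": [[1, -0.45, 0.03, -0.01, 0, 0, 0.008], [1, -0.71, 0.05, -0.01, 0, 0, 0.009], [1, -0.76, 0.05, -0.01, 0, 0, 0.008], [1, -0.76, 0.06, -0.01, 0, 0, 0.009], [1, -0.76, 0.07, -0.01, 0, 0, 0.008], [1, -0.76, 0.07, -0.01, 0, 0, 0.009], [1, -0.76, 0.08, -0.01, 0, 0, 0.008], [1, -0.76, 0.08, 0, 0.001, 0, 0.009], [1, -0.76, 0.09, -0.01, 0, 0, 0.008], [1, -0.74, 0.1, -0.01, 0, 0, 0.009], [1, -0.7, 0.1, 0, 0, 0, 0.008], [1, -0.5, 0.106, -0.005, 0, 0, 0.009], [1, 0, 0, 0, 0, 0, 0], [1, 0, 0, 0, 0, 0, 0], [1, 0, 0, 0, 0, 0, 0]]}}

```text
time_s: 32.75
ee_pos: [0.5525, -0.3962, 0.1975]
eef_rot: [-3.141, -0.0, 1.176]
force: [1.3, -0.1, 0.4]
grip_width: 0.0937
grip_force: 0.0
```

Run:
```python
from h import *
st();f=gfit("front_cap",[.5796,-.3287],-.396,save="pics/w4.png")
p=wrist();c=proj(np.array([[.5796,-.3287,.04]]),p["K"],p["pose"])[0].astype(int);print(c)
y0=max(0,c[1]-75);a=cv2.resize(p["color"][y0:y0+150,max(0,c[0]-100):c[0]+100],(400,300),interpolation=cv2.INTER_CUBIC)
V=[a]
for n in("scene","side"):
    p=ctrl.camera(n);c=proj(np.array([[*S(0),.15]]),p["K"],p["pose"])[0].astype(int)
    V.append(cv2.resize(p["color"][c[1]-60:c[1]+60,c[0]-80:c[0]+80],(400,300),interpolation=cv2.INTER_CUBIC))
cv2.imwrite("pics/cap.png",np.vstack([np.hstack(V[:2]),np.hstack([V[2],V[2]*0])]))
```

```text
{'time_s': 32.75, 'qpos': [-0.6759, 0.5868, 1.0467, -0.0, 1.5084, -0.281], 'ee_pos': [0.5525, -0.3962, 0.1975], 'eef_rot': [-3.1413, -0.0001, 1.1759], 'force': [1.2711, -0.1422, 0.3844], 'grip_width': 0.0937, 'grip_force': 0.0}
comp 2 [ 250   88   62   61 3255] [278 120]
front_cap [[0.0861, 0.5816, -0.3303, -0.4498], [0.0865, 0.5813, -0.3309, -0.4297]]
[278 120]
```

View pics/cap.png

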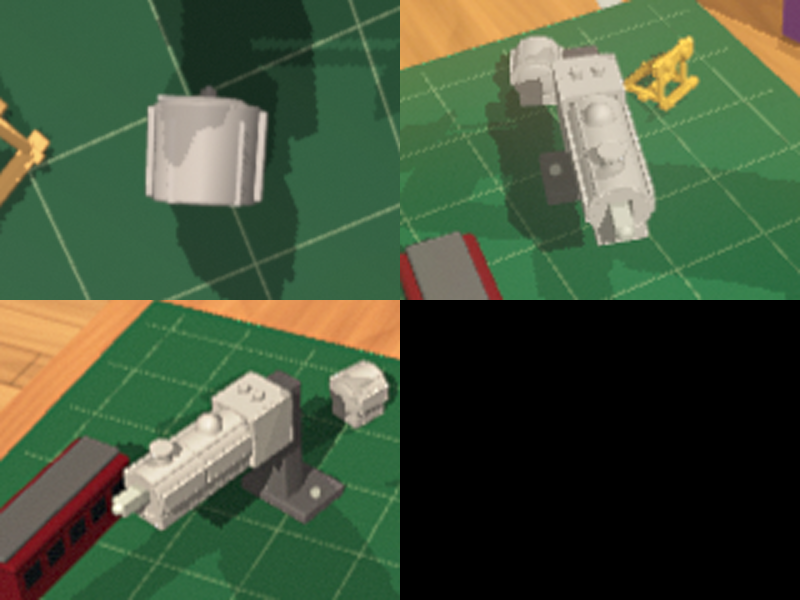

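The dark handle shows at (207,92), on the tool +x end. So the door faces away and the mouth already points stand −y, and no half turn is needed. The three parts on the bar hang snug with no gaps. I'll move closer and refine the cap pose.

Request:
{"api": "move_arm", "payload": {"increments": [[1, 0.25, 0.01, 0, 0, 0, 0.02], [1, 0.4, 0.01, 0, 0, 0, 0.02], [1, 0.4, 0.01, 0, 0, 0, 0], [1, 0.2, 0, 0, 0, 0, 0], [1, 0, 0, 0, 0, 0, 0], [1, 0, 0, 0, 0, 0, 0], [1, 0, 0, 0, 0, 0, 0]]}}

```text
time_s: 33.65
ee_pos: [0.5786, -0.3414, 0.1969]
eef_rot: [-3.141, 0.0, 1.134]
force: [-0.5, 0.4, -0.1]
grip_width: 0.0942
grip_force: 0.0
```

Run:
```python
from h import *
st();f=gfit("front_cap",[.5815,-.3305],-.43)
f=wfit("front_cap",[.5815,-.3305],-.43)
plan([(f[1],f[2],.09,f[3]+1.5708,5),(f[1],f[2],-.013,f[3]+1.5708,5)],1)
```

```text
{'time_s': 33.65, 'qpos': [-0.5874, 0.5672, 1.0781, -0.0002, 1.4972, -0.1509], 'ee_pos': [0.5786, -0.3414, 0.1969], 'eef_rot': [-3.1407, 0.0001, 1.1343], 'force': [-0.4824, 0.3766, -0.1488], 'grip_width': 0.0942, 'grip_force': 0.0}
comp 2 [ 248  147   59   62 3075] [277 181]
front_cap [[0.0677, 0.5814, -0.3309, -0.4549], [0.0679, 0.5814, -0.3307, -0.4595]]
[(0.71, [178.0, 278.0])] [180. 277.]
front_cap [[0.0468, 0.5815, -0.33, -0.4562], [0.0471, 0.5817, -0.3297, -0.4577]]
10 [[1,0.05,-0.01,0.43,0,0,0.004],[1,0.04,-0.01,0.43,0,0,0.004],[1,0.05,-0.01,0.43,0,0,0.004],[1,0.04,-0.01,0.42,0,0,0.004],[1,0.049,-0.004,0.427,-0.001,0,0.004],[1,0,0,0.41,0,0,-0.0],[1,0,0,0.41,0,0,-0.0],[1,0,0,0.41,0,0,-0.0],[1,0,0,0.41,0,0,-0.0],[1,0,0,0.42,0,0,-0.0]]
```

Request:
{"api": "move_arm", "payload": {"increments": [[1, 0.05, -0.01, 0.43, 0, 0, 0.004], [1, 0.04, -0.01, 0.43, 0, 0, 0.004], [1, 0.05, -0.01, 0.43, 0, 0, 0.004], [1, 0.04, -0.01, 0.42, 0, 0, 0.004], [1, 0.04, 0, 0.43, 0, 0, 0.004], [1, 0, 0, 0.45, 0, 0, 0], [1, 0, 0, 0.45, 0, 0, 0], [1, 0, 0, 0.43, 0, 0, 0], [1, 0, 0, 0.4, 0, 0, 0], [1, 0, 0, 0.32, 0, 0, 0], [1, 0, 0, 0, 0, 0, 0], [0, 0, 0, 0, 0, 0, 0], [0, 0, 0, 0, 0, 0, 0], [0, 0, 0, 0, 0, 0, 0], [0, 0, 0, 0, 0, 0, 0], [0, 0, 0, 0, 0, 0, 0], [0, 0, 0, 0, 0, 0, 0], [0, 0, 0, 0, 0, 0, 0]], "force": 40}}

```text
time_s: 35.6
ee_pos: [0.5819, -0.33, -0.0121]
eef_rot: [-3.141, 0.0, 1.115]
force: [-0.9, 1.1, 5.5]
grip_width: 0.0586
grip_force: 39.9
```

```bash
python3 -c "
from h import *
st();o=ctrl.get_obs();e=o['ee_pos'];y=o['eef_rot'][2];plan([(e[0],e[1],.235,y,6),(.54,-.1,.235,YW+.05,6),(.58,.10,.235,YW,6),(*S(.185),.235,YW,4),(*S(.185),.117-(.003-e[2]),YW,5)],0)"
```

```text
{'time_s': 35.6, 'qpos': [-0.5705, 0.7424, 1.2951, -0.0001, 1.1043, -0.1145], 'ee_pos': [0.5819, -0.33, -0.0121], 'eef_rot': [-3.1413, 0.0, 1.1148], 'force': [-0.9017, 1.1289, 5.506], 'grip_width': 0.0586, 'grip_force': 39.9431}
27 [[0,0,0,-0.82,0,0,-0.0],[0,0,0,-0.82,0,0,-0.0],[0,0,0,-0.83,0,0,-0.0],[0,0,0,-0.82,0,0,-0.0],[0,0,0,-0.83,0,0,-0.0],[0,0,-0.001,-0.823,0,0,-0.0],[0,0.63,-0.46,0,0,0,-0.035],[0,0.64,-0.44,0,0,0,-0.035],[0,0.66,-0.42,0,0,0,-0.036],[0,0.67,-0.39,0,0,0,-0.035],[0,0.69,-0.37,0,0,0,-0.036],[0,0.694,-0.352,0.001,0,0,-0.035],[0,0.68,-0.03,0,0,0,0.008],[0,0.68,-0.04,0,0,0,0.008],[0,0.68,-0.04,0,0,0,0.008],[0,0.68,-0.05,0,0,0,0.009],[0,0.67,-0.05,0,0,0,0.008],[0,0.679,-0.063,0,0,0,0.009],[0,0.37,0.46,0,0,0,-0.0],[0,0.37,0.46,0,0,0,-0.0],[0,0.36,0.47,0,0,0,-0.0],[0,0.368,0.464,0,0,0,-0.0],[0,0,0,0.53,0,0,-0.0],[0,0,0,0.53,0,0,-0.0],[0,0,0,0.53,0,0,-0.0],[0,0,0,0.54,0,0,-0.0],[0,0,0.001,0.532,0,0,-0.0]]
```

Request:
{"api": "move_arm", "payload": {"increments": [[0, 0, 0, -0.5, 0, 0, 0], [0, 0, 0, -0.9, 0, 0, 0], [0, 0, 0, -0.95, 0, 0, 0], [0, 0, 0, -0.95, 0, 0, 0], [0, 0, 0, -0.95, 0, 0, 0], [0, 0, 0, -0.7, 0, 0, 0], [0, 0.63, -0.46, 0, 0, 0, -0.035], [0, 0.64, -0.44, 0, 0, 0, -0.035], [0, 0.66, -0.42, 0, 0, 0, -0.036], [0, 0.67, -0.39, 0, 0, 0, -0.035], [0, 0.69, -0.37, 0, 0, 0, -0.036], [0, 0.69, -0.35, 0, 0, 0, -0.035], [0, 0.68, -0.03, 0, 0, 0, 0.008], [0, 0.68, -0.04, 0, 0, 0, 0.008], [0, 0.68, -0.04, 0, 0, 0, 0.008], [0, 0.68, -0.05, 0, 0, 0, 0.009], [0, 0.67, -0.05, 0, 0, 0, 0.008], [0, 0.6, -0.06, 0, 0, 0, 0.009], [0, 0, 0, 0, 0, 0, 0], [0, 0, 0, 0, 0, 0, 0]]}}

```text
time_s: 37.6
ee_pos: [0.5788, 0.0962, 0.2345]
eef_rot: [-3.14, 0.0, 1.278]
force: [-0.2, -0.0, -2.1]
grip_width: 0.0585
grip_force: 39.9
```

```bash
python3 -c "
from h import *
st();loc();plan([(*S(.175),.235,YW,5),(*S(.175),.102,YW,6)],0)"
```

```text
{'time_s': 37.6, 'qpos': [0.1022, 0.3453, 1.3085, 0.0003, 1.4896, 0.395], 'ee_pos': [0.5788, 0.0962, 0.2345], 'eef_rot': [-3.1399, 0.0004, 1.2779], 'force': [-0.2469, -0.0157, -2.1154], 'grip_width': 0.0585, 'grip_force': 39.9394}
stand x,y,z mm [-92.8 107.7 234.5] yawerr 0.0011 F x,y,z [-0.2 -0.1 -2.1] t 37.6
11 [[0,0.27,0.37,0,0,0,0.0],[0,0.27,0.37,0,0,0,0.0],[0,0.27,0.37,0,-0.001,0,0.0],[0,0.27,0.37,-0.01,0,0,0.001],[0,0.265,0.377,-0.003,-0.001,0,0.0],[0,0,0,0.44,0,0,0.0],[0,0,0,0.44,0,0,0.0],[0,0,0,0.44,0,0,0.0],[0,0,0,0.45,0,0,0.0],[0,0,0,0.44,0,0,0.0],[0,0.001,-0.001,0.45,0,0,0.0]]
```

Request:
{"api": "move_arm", "payload": {"increments": [[0, 0.2, 0.3, 0, 0, 0, 0], [0, 0.3, 0.42, 0, 0, 0, 0], [0, 0.3, 0.42, 0, 0, 0, 0], [0, 0.3, 0.42, 0, -0.001, 0, 0.001], [0, 0.245, 0.297, 0, 0, 0, 0], [0, 0, 0, 0.35, 0, 0, 0], [0, 0, 0, 0.5, 0, 0, 0], [0, 0, 0, 0.55, 0, 0, 0], [0, 0, 0, 0.55, 0, 0, 0], [0, 0, 0, 0.45, 0, 0, 0], [0, 0, 0, 0.25, 0, 0, 0], [0, 0, 0, 0, 0, 0, 0], [0, 0, 0, 0, 0, 0, 0], [0, 0, 0, 0, 0, 0, 0], [0, 0, 0, 0, 0, 0, 0]]}}

```text
time_s: 39.1
ee_pos: [0.6879, 0.1334, 0.1038]
eef_rot: [3.14, -0.001, 1.276]
force: [1.0, 0.6, -2.6]
grip_width: 0.0589
grip_force: 39.9
```

```bash
python3 -c "
from h import *
loc();plan([(*S(.175),.102,YW,2),(*S(.12),.102,YW,6)],0)"
```

```text
stand x,y,z mm [  0.9 174.9 103.8] yawerr -0.001 F x,y,z [ 0.8  0.8 -2.6] t 39.1
8 [[0,0,-0.01,0.02,0.001,0,-0.001],[0,0.002,-0.008,0.016,0.001,-0.001,-0.0],[0,-0.18,0,0,0,0,-0.0],[0,-0.18,0,0,0,0,-0.0],[0,-0.18,0,0,0,0,-0.0],[0,-0.19,0,0,0,0,-0.0],[0,-0.18,0,0,0,0,-0.0],[0,-0.19,0,0,0,0,-0.0]]
```

Insert to about 120 mm (home is 109).

Request:
{"api": "move_arm", "payload": {"increments": [[0, -0.1, -0.01, 0.015, 0, 0, 0], [0, -0.18, 0, 0.01, 0, 0, 0], [0, -0.2, 0, 0, 0, 0, 0], [0, -0.2, 0, 0, 0, 0, 0], [0, -0.2, 0, 0, 0, 0, 0], [0, -0.14, 0, 0, 0, 0, 0], [0, -0.08, 0, 0, 0, 0, 0], [0, 0, 0, 0, 0, 0, 0], [0, 0, 0, 0, 0, 0, 0]]}}

```text
time_s: 40.0
ee_pos: [0.671, 0.0811, 0.1013]
eef_rot: [3.141, -0.0, 1.276]
force: [0.2, -0.1, -2.2]
grip_width: 0.0586
grip_force: 39.9
```

```bash
python3 -c "
from h import *
loc()"
```

```text
stand x,y,z mm [-1.000e-01  1.199e+02  1.013e+02] yawerr -0.0009 F x,y,z [ 0.2 -0.1 -2.2] t 40.0
```

Request:
{"api": "move_arm", "payload": {"increments": [[0, -0.06, 0, 0.02, 0, 0, 0], [0, -0.06, 0, 0.015, 0, 0, 0], [0, -0.06, 0, 0, 0, 0, 0], [0, -0.04, 0, 0, 0, 0, 0], [0, -0.03, 0, 0, 0, 0, 0], [0, 0, 0, 0, 0, 0, 0]]}}

```text
time_s: 40.6
ee_pos: [0.6674, 0.0694, 0.0996]
eef_rot: [3.141, -0.001, 1.276]
force: [0.3, 3.6, -4.0]
grip_width: 0.0589
grip_force: 39.9
```

```bash
python3 -c "
from h import *
loc()"
```

```text
stand x,y,z mm [ -0.2 107.6  99.6] yawerr -0.001 F x,y,z [-0.7  3.5 -4. ] t 40.6
```

Request:
{"api": "move_arm", "payload": {"increments": [[0, -0.03, 0, 0, 0, 0, 0], [0, -0.03, 0, 0, 0, 0, 0], [0, 0, 0, 0, 0, 0, 0]]}}

```text
time_s: 40.9
ee_pos: [0.667, 0.0695, 0.0999]
eef_rot: [3.141, -0.005, 1.277]
force: [5.0, 19.9, -2.6]
grip_width: 0.0588
grip_force: 39.9
```

```bash
python3 -c "
from h import *
loc()"
```

```text
stand x,y,z mm [ -0.6 107.6  99.9] yawerr 0.0002 F x,y,z [-1.  20.5 -2.6] t 40.9
```

Request:
{"api": "move_arm", "payload": {"increments": [[0, 0.02, 0, 0.02, 0, 0, 0], [0, 0, 0, 0, 0, 0, 0], [1, 0, 0, 0, 0, 0, 0], [1, 0, 0, 0, 0, 0, 0], [1, 0, 0, 0, 0, 0, 0], [1, 0, 0, 0, 0, 0, 0], [1, 0, 0, 0, 0, 0, 0], [1, 0, 0, -0.3, 0, 0, 0], [1, 0, 0, -0.5, 0, 0, 0], [1, 0, 0, -0.7, 0, 0, 0], [1, 0, 0, -0.8, 0, 0, 0], [1, 0, 0, -0.7, 0, 0, 0], [1, -0.3, 0, 0, 0, 0, 0], [1, -0.5, 0, 0, 0, 0, 0], [1, -0.5, 0, 0, 0, 0, 0], [1, -0.5, 0, 0, 0, 0, 0], [1, -0.3, 0, 0, 0, 0, 0], [1, 0, 0, 0, 0, 0, 0], [1, 0, 0, 0, 0, 0, 0], [1, 0, 0, 0, 0, 0, 0]]}}

```text
time_s: 42.9
ee_pos: [0.6364, -0.0325, 0.2484]
eef_rot: [3.142, -0.0, 1.277]
force: [-0.4, 1.1, -0.3]
grip_width: 0.0939
grip_force: 0.0
```

Run:
```python
from h import *
st();V=[]
p=wrist();V.append(cv2.resize(p["color"],(400,300)))
for n in("scene","side"):
    p=ctrl.camera(n);c=proj(np.array([[*S(.02),.15]]),p["K"],p["pose"])[0].astype(int)
    V.append(cv2.resize(p["color"][c[1]-54:c[1]+54,c[0]-72:c[0]+72],(400,300),interpolation=cv2.INTER_CUBIC))
    V.append(cv2.resize(p["color"],(400,300))) if n=="side" else 0
cv2.imwrite("pics/fin.png",np.vstack([np.hstack(V[:2]),np.hstack(V[2:])]))
```

```text
{'time_s': 42.9, 'qpos': [-0.1086, 0.4617, 1.1172, 0.0003, 1.5626, 0.1855], 'ee_pos': [0.6364, -0.0325, 0.2484], 'eef_rot': [3.1415, -0.0003, 1.2767], 'force': [-0.4356, 1.1261, -0.2721], 'grip_width': 0.0939, 'grip_force': 0.0}
```

View pics/fin.png

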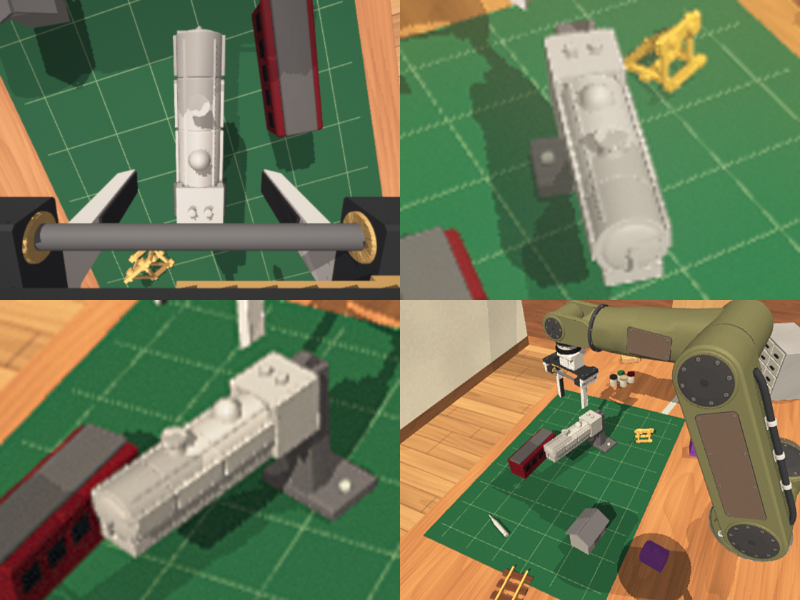

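The final view shows all four parts upright and in order on the bar, with only hairline seams at (200,80) and (200,130). The door and its handle face out at (628,258), and the bystanders are where they were. I'm handing it in.

```bash
python3 -c "
from station import ctrl
print(ctrl.hand_in())"
```

```text
the job is handed in; nothing more can be done
None
```

The boiler is assembled on the bar in the order asked (firebox, barrel, smokebox, front cap), each part pushed snug and let go at about 43 s, the bystanders not touched, and the job is handed in; no verdict came back.

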